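Assemble the lens barrel of the seal-inspection camera

TASK

Take the white sample tin out of the leaning camera barrel and stand it upright on the bench, clear of the barrel. Then drop the blue-rimmed lens, the brass spacer and the amber filter into the barrel in that order, set the black retaining ring on top with its two pins in the barrel's slots, and screw it clockwise about a quarter turn, so that it stays locked and clamps the stack down on its spring when you let go. Leave the jar, tape roll, brush and pocket scale where they are.

Things in the scene. Friction and masses are not known exactly. Their poses are not given: they have to be found in the camera images.
- barrel: Aluminium barrel, 89 mm outer and 67 mm bore diameter, on a fixed grey stand (base plate 130 x 110 x 12 mm). Origin: on its axis, at the top of the unloaded spring seat (steel disc, 54 mm across, on which the first part lies). +z: along the axis, out of the mouth; leans 28 degrees from vertical towards the side that roughly faces the robot. y: level, through the slots; x: up the slope
- mouth (a point): Centre of the barrel's mouth, z = 78 mm in the barrel's frame; it narrows like a funnel from 82 mm across to the bore in the top 7 mm. Axes as barrel
- slot_mouth (a point): Middle of the upper end of the slot at +y. Two open slots, at +y and -y, 39 mm wide, go right through the wall from the mouth to 12 mm below the seat, so fingers that grip a part across y can go down with it to the seat and open outwards there. The base plate's sides do not reach into them
- ramp_start (a point): Bayonet ramp: clockwise seen from above the mouth (negative about +z), 36 degrees on from the middle of the +y slot, the lip's underside starts here at z = 71 mm, falls to z = 66 mm at 72 degrees, then is level; the pin stops after 103 degrees. Below the lip a groove 82 mm across, floor at z = 54 mm. The other half is the same, turned 180 degrees. Anticlockwise is blocked
- seat (a joint): Spring seat under the stack: travel in m down the barrel, 0 unloaded, at most 0.006; spring 2000 N/m. The stack's weight alone gives under 0.002; a locked ring presses it to about 0.004
- lens_place (a point): Fixed point on the barrel's axis, z = 7 mm in the barrel's frame: where the lens's centre is when the ring is locked
- spacer_place (a point): The same for the spacer's centre, z = 27 mm
- filter_place (a point): The same for the filter's centre, z = 45 mm
- ring_place (a point): The same for the ring's centre, z = 80 mm
- lens_center (a point): Lens in a blue round rim, clear glass: disc 62 mm in diameter, 22 mm thick, lying flat on the bench; its centre. z is its axis. Either face may be up
- spacer_center (a point): Spacer: plain brass ring, 62 mm outer and 50 mm inner diameter, 18 mm thick, lying flat; its centre. z is its axis
- filter_center (a point): Filter: amber (orange) disc in a black rim, 62 mm in diameter, 18 mm thick, lying flat; its centre. z is its axis
- ring_center (a point): Retaining ring: black tube with grey ribs, 62 mm outside (64 over the ribs), 50 mm inside, 52 mm tall, standing right way up; its centre. z: its axis, up; y: through its two pins. Either pin may go in either slot. Grip its upper half, more than 27 mm above the lower edge, which stays above the mouth
- tin_center (a point): White sample tin with a lid, 62 mm in diameter (60 mm below the lid), 70 mm tall, at the start standing in the barrel on its seat, so leaning with it, its lid 8 mm below the mouth; reach it through the slots; its centre, half-way up. z is its axis, towards the lid
- tin: The same tin; origin in the middle of its underside. It may stand anywhere free on the bench; a machine with a conveyor stands at the back, from x = 0.60 on
- lens: The lens; origin in the middle of its underside
- ring: The ring; origin in the middle of its lower edge. Two steel pins, 8 mm thick, at +y and -y, 8 mm above that edge, stick out 8 mm (79 mm over both); white marks above them on side and top rim. Loose on the stack the edge is at z = 56 to 58 mm in the barrel's frame; locked, at 54 mm. Press it down to 54 mm before turning, or let the ramps pull it down
- jar: Bystander: clear jar with a black lid, 66 mm in diameter, 108 mm tall; origin in the middle of its underside
- tape_roll: Bystander: white roll of tape, 104 mm in diameter, 48 mm tall; origin in the middle of its underside
- brush: Bystander: wooden bench brush, 205 mm long along its y, 30 mm wide, 30 mm tall; origin in the middle of its underside
- scale: Bystander: black pocket scale, 78 mm (its x) by 110 mm (its y), 32 mm tall; origin in the middle of its underside

How it is judged:
By the outcome, as a careful person would: the job done as asked, in the order asked, and still so for the second after the job is handed in, with the robot touching nothing.
It also fails if it takes over 72 s, if anything falls off the work surface, if the arm or the gripper's body presses on something with over 40 N, if the wrist force passes 120 N, or if a joint passes its speed limit or range.

ROBOT

A 7-joint arm with a two-finger parallel gripper is mounted at the origin on a cart in front of the work surface, level with it; the furniture and walls round the work are solid. World frame = base frame: x ahead of the robot, y to its left, z up, the work surface at z = 0. Lengths are in m, angles in rad, forces in N, time in s.
With the tool pointing down it reaches from about 0.4 to 0.85 m from the base axis. Payload 10.4 kg.
Tool frame: the origin (TCP) lies midway between the tips of the shut fingers; the grasp point (between the pads) lies 19 mm behind it; z points along the fingers, y is the line along which they close (so a half turn about z gives the same grasp; the last joint's range is limited). The gripper opens to 85 mm and grips with 20 to 120 N. Pads are 22 mm wide; open, the fingers measure 114 mm over their backs; the gripper's body (76 mm by 85 mm) begins 54 mm behind the grasp point. The pads swing forward as they close: fully open they stand 13 mm farther back than shut.
Start: joints at [1.323, 0.332, -0.065, 1.46, 0.022, 1.35, -0.088], TCP at [0.139, -0.609, 0.231] pointing down, gripper open.
Joint ranges: [-2.6, 2.6], [-0.5, 2.12], [-1.47, 1.34], [0.16, 2.42], [-1.27, 4.41], [0.06, 2.06], [-2.6, 2.6]. Speed limits (rad/s): [2.22, 2.22, 2.79, 2.79, 3.14, 3.14, 3.14].

INTERFACE

Orientations are given as a unit quaternion [x, y, z, w].
In Python, from workcell import monitor, eyes, manip gives the robot as it stands.
- The arm moves only by the tool send_rows, never from a script. Its arguments are lists of equal length, an entry for each row: "offset": the shift along the tool's x, y, z in mm, a list of three; "roll": the turn about the tool's z in rad. In form: {"offset": [[tx, ty, tz], ...], "roll": [roll, ...]}. A call has exactly 5 rows; each row is the pose to reach, as a shift and turn from the pose commanded when the call began, along the tool's axes at that moment; what a row does not reach only later rows make up. A row lasts 1/12 s, in which the tool goes at most 41.7 mm and 7.16 degrees, less where a joint would pass 70% of its speed; a pose out of reach is approached as far as the arm can. A call with a gripper value outside its range is refused whole. "jaw" is the opening, from 0 (shut) to 1 (fully open), set as the call begins (left out, the last holds). The fingers move at their own pace and stop on an object; "newtons" is the grip in N (left out, the last holds). Time passes only in rows, so rows that repeat a pose let the fingers close, or fill a call up. It gives the time, the measured TCP pose, the force and the opening at its end, in the units of the state.
- monitor.get_obs(): the state, without advancing time (a new reading comes with each control period).
- eyes.camera(name): name is "scene" or "top" or "wrist"; returns (picture, depth): 384x512x3 uint8, blue, green, red; 384x512 float32, m along the optical axis (not along the pixel's ray), 0 where there is no reading.
- eyes.camera_params(name): a dict with "fovy" (degrees; the focal length in pixels is half the picture's height over the tangent of half this angle, whatever the lens; pixels are square), "cx", "cy" (the principal point, pixels), "k1" (the pictures are not rectified: a ray, as slopes to the right and down, at radius r is drawn at 1 + k1 r^2 times it, then the intrinsics apply), "R" (3x3) and "t" (3): a world point X has camera coordinates R X + t. Camera axes: x right, y down, z forward; pixel columns grow to the right and rows downward; lengths in m; the calibration is good to about 2 mm. A picture is of the moment at which its call begins: read the wrist's pose just before it. camera_params takes no time and is no camera call; for the wrist camera it gives the pose at the moment of the call.
- manip.hand_in(): hands the job in, once; it reports no verdict.
The state is a dict: "clock": time; "joint_pos": joint angles; "joint_velocities": joint speeds; "tau": joint torques, N m; "position": TCP position; "ee_rot": TCP orientation; "ft_force": force on the tool from outside, world axes, zero at the start; "torque": the same for the moment, N m; "grip_width": opening from 0.0 (shut) to 1.0 (fully open).
Only numpy, scipy, OpenCV 4.12 (cv2) and the standard library are available. Lean on these libraries where they do the work, as an engineer would, in place of code of your own. Each camera call takes 0.05 s, during which the arm holds its last target. There are 200 camera calls.

## Working session

There is one attempt and no reset: what is moved stays moved. The work goes in short steps, Python scripts to look and compute and a tool call to move; the robot and the scene stay as the last step left them, time stands still between calls to the robot, and variables do not carry over. Pictures are saved under pics/ and viewed, on a budget of 10 in all, crops included, one or two more only if the job needs it, and the job is handed in when it is done.

Besides the shell and the picture viewer there is one more tool, called after "Request:" as a command line: name --pt "numbers of a row" for each row, then --argument value for the rest. send_rows: Moves the arm, as the interface text tells. Its arguments: {"type":"object","properties":{"offset":{"type":"array"},"roll":{"type":"array"},"jaw":{"type":"number"},"newtons":{"type":"number"}},"required":["offset","roll"]}

```bash
mkdir -p pics; ls; cat > h.py <<'E'
import numpy as np, cv2
from workcell import monitor, eyes, manip
def rays(P,uv,shape=(384,512)):
    f=shape[0]/2/np.tan(np.radians(P['fovy'])/2)
    K=np.array([[f,0,P['cx']],[0,f,P['cy']],[0,0,1]])
    n=cv2.undistortPoints(np.float64(uv).reshape(-1,1,2),K,np.array([P['k1'],0,0,0.])).reshape(-1,2)
    return np.c_[n,np.ones(len(n))]
def cloud(P,uv,d):   # pixels + depths -> world
    return (rays(P,uv)*np.reshape(d,(-1,1))-P['t'])@np.array(P['R'])
def onplane(P,uv,z):
    R=np.array(P['R']);c=-R.T@P['t'];v=rays(P,uv)@R
    return c+v*((z-c[2])/v[:,2])[:,None]
E
python3 - <<'E'
from h import *
print(monitor.get_obs())
ims=[]
for n in ['scene','top','wrist']:
    P=eyes.camera_params(n); im,d=eyes.camera(n); np.savez(n+'0.npz',im=im,d=d,**P); ims.append(im)
    R=np.array(P['R']);print(n,P['fovy'],P['k1'],-R.T@P['t'],R[2],(d>0).mean())
    cv2.imwrite(f'pics/{n}0.png',cv2.resize(im,(768,576)))
E
```

```text
pics
{'clock': 0.0, 'joint_pos': array([ 1.32340907,  0.33284913, -0.06468689,  1.46096899,  0.02158898,
        1.34989545, -0.0884831 ]), 'joint_velocities': array([ 0.00061477,  0.00020444, -0.00062232, -0.00107051, -0.00095805,
       -0.00117638,  0.00082987]), 'tau': array([-5.88088242e-04, -6.25444007e+01,  4.86669329e-02, -3.91608739e+01,
        1.61418202e-02,  9.94781993e-03, -1.22779900e-05]), 'position': array([ 0.13921572, -0.60890166,  0.23051689]), 'ee_rot': array([ 9.93688903e-01,  1.12168872e-01, -1.10323249e-04, -7.04391539e-04]), 'ft_force': array([ 0.38869309,  0.49555755, -0.24786394]), 'torque': array([-0.02709109, -0.03720664,  0.00097369]), 'grip_width': 1.0034430940047017}
scene 44.130914496225714 0.0009006632351165928 [-0.51332875  0.9760505   0.83975203] [ 0.63464426 -0.61301571 -0.47057242] 0.9959971110026041
top 51.398559663817565 -0.0851110668727582 [0.32725344 0.00530389 1.51945515] [ 0.11788036  0.00396771 -0.99301988] 0.9960276285807291
wrist 66.84691036334343 -0.03153997871695181 [ 0.21709346 -0.59115247  0.37305368] [-0.3011518  -0.06704926 -0.95121606] 0.9960581461588541
```

View pics/top0.png

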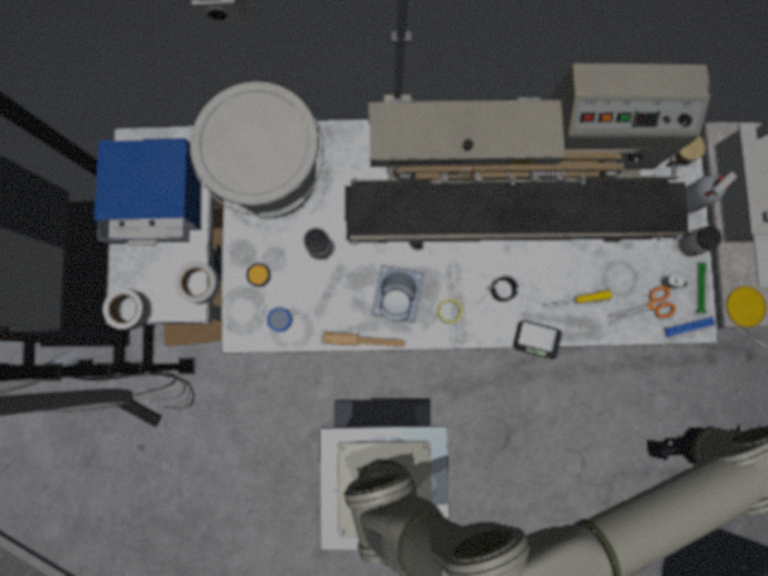

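View pics/scene0.png

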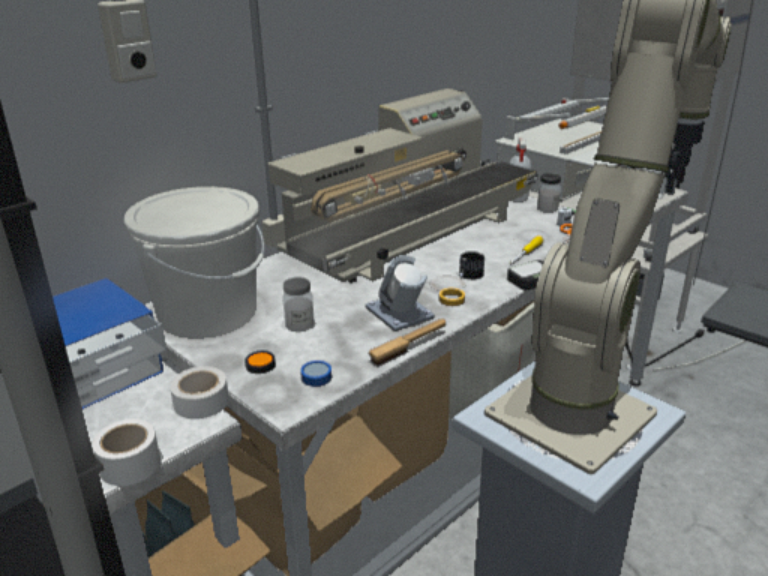

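```bash
python3 - <<'E'
from h import *
Z=np.load('top0.npz');P={k:Z[k] for k in Z.files};im=Z['im'];d=Z['d']
hsv=cv2.cvtColor(im,cv2.COLOR_BGR2HSV)
for n,(u,v),z in [('barrel',(400,293),.1),('lens',(279,319),.022),('filter',(258,274),.018),('spacer',(449,311),.018),('ring',(504,288),.052),('scale',(538,340),.032),('jar',(319,243),.108),('brush',(363,340),.03),('driver',(595,297),.01),('drillL',(545,303),.01),('spotA',(335,290),0),('spotB',(450,270),0),('conv',(420,242),0.05)]:
    uv=[[u/1.5,v/1.5]]; dd=d[int(v/1.5),int(u/1.5)]
    print(n,onplane(P,uv,z)[0].round(3),'depthpt',cloud(P,uv,[dd])[0].round(3))
# refine via HSV masks
def m(lo,hi,name,z):
    k=cv2.inRange(hsv,np.array(lo),np.array(hi)); n,l,s,c=cv2.connectedComponentsWithStats(k)
    for i in range(1,n):
        if 40<s[i,4]<900: print(name,s[i],(c[i]*1.5).round(0),onplane(P,[c[i]],z)[0].round(4))
m((100,90,50),(125,255,255),'blue',.022)
m((8,150,80),(25,255,255),'amber',.018)
m((20,80,80),(35,255,255),'yel',.018)
E
```

```text
barrel [ 0.475 -0.048  0.1  ] depthpt [ 0.472 -0.047  0.132]
lens [0.423 0.254 0.022] depthpt [0.424 0.255 0.018]
filter [0.539 0.309 0.018] depthpt [0.539 0.309 0.016]
spacer [ 0.436 -0.173  0.018] depthpt [ 0.437 -0.175  0.001]
ring [ 0.488 -0.308  0.052] depthpt [ 0.493 -0.318  0.003]
scale [ 0.358 -0.392  0.032] depthpt [ 0.358 -0.39   0.039]
jar [0.599 0.144 0.108] depthpt [0.599 0.144 0.104]
brush [0.367 0.044 0.03 ] depthpt [0.367 0.044 0.025]
driver [ 0.465 -0.551  0.01 ] depthpt [ 0.463 -0.545  0.025]
drillL [ 0.452 -0.42   0.01 ] depthpt [ 0.452 -0.421  0.008]
spotA [0.496 0.114 0.   ] depthpt [ 0.497  0.114 -0.003]
spotB [ 0.543 -0.182  0.   ] depthpt [ 0.543 -0.182 -0.002]
conv [ 0.607 -0.103  0.05 ] depthpt [ 0.604 -0.101  0.068]
blue [178 205  16  16  75] [279. 320.] [0.4221 0.2534 0.022 ]
blue [444 212  32  12 164] [689. 326.] [ 0.3838 -0.7879  0.022 ]
amber [166 177  12  12 122] [257. 274.] [0.5396 0.3102 0.018 ]
amber [485 191  25  27 512] [746. 306.] [ 0.4319 -0.9496  0.018 ]
amber [433 192  17  19  58] [660. 305.] [ 0.4397 -0.7161  0.018 ]
yel [453  92  17  14 114] [693. 149.] [ 0.8541 -0.8445  0.018 ]
yel [166 177  13  13 114] [258. 274.] [0.5388 0.3096 0.018 ]
yel [484 191  27  28 584] [746. 306.] [ 0.4317 -0.9502  0.018 ]
yel [384 193  24   9 135] [594. 296.] [ 0.4657 -0.5449  0.018 ]
```

Request:
send_rows --pt "25 -27 -1" --pt "50 -54 -2" --pt "75 -81 -3" --pt "95 -103 -4" --pt "110 -118 -5" --roll '[0, 0, 0, 0, 0]' --jaw 1

```text
clock: 0.57
position: [0.2218, -0.4671, 0.2363]
ee_rot: [0.994, 0.113, 0.0, -0.0]
ft_force: [0.3, -0.6, -0.4]
grip_width: 1.002
```

Request:
send_rows --pt "25 -27 -1" --pt "50 -54 -2" --pt "75 -81 -3" --pt "95 -103 -4" --pt "110 -118 -5" --roll '[0, 0, 0, 0, 0]'

```text
clock: 0.98
position: [0.3024, -0.3274, 0.2414]
ee_rot: [0.994, 0.113, -0.0, 0.0]
ft_force: [1.0, -0.5, 0.3]
grip_width: 1.002
```

Request:
send_rows --pt "25 -27 -1" --pt "50 -54 -2" --pt "75 -81 -3" --pt "95 -103 -4" --pt "110 -118 -5" --roll '[0, 0, 0, 0, 0]'

```text
clock: 1.4
position: [0.3831, -0.1877, 0.2465]
ee_rot: [0.994, 0.114, 0.0, 0.0]
ft_force: [-0.2, -0.2, 0.1]
grip_width: 0.996
```

Request:
send_rows --pt "25 -27 -1" --pt "50 -54 -2" --pt "75 -81 -3" --pt "95 -103 -4" --pt "107 -118 -5" --roll '[0.045, 0.09, 0.135, 0.18, 0.225]'

```text
clock: 1.82
position: [0.4611, -0.0485, 0.2514]
ee_rot: [1.0, 0.0, 0.0, -0.0]
ft_force: [-0.0, -0.6, -0.4]
grip_width: 1.001
```

```bash
cat >> h.py <<'E'
def shot(tag,n='wrist',save=True):
    P=eyes.camera_params(n); im,d=eyes.camera(n); np.savez(f'{n}{tag}.npz',im=im,d=d,**P)
    if save: cv2.imwrite(f'pics/{n}{tag}.png',cv2.resize(im,(768,576)))
    return P,im,d
def st():
    o=monitor.get_obs();x,y,z,w=o['ee_rot'];print('t',round(o['clock'],2),'tcp',o['position'].round(4),'yaw',round(float(np.arctan2(2*(x*y+w*z),1-2*(y*y+z*z))),4),'F',o['ft_force'].round(1),'g',round(o['grip_width'],3),'q',o['joint_pos'].round(2),'quat',np.round(o['ee_rot'],3))
E
python3 - <<'E'
from h import *
st(); shot('1')
E
```

```text
t 1.82 tcp [ 0.4611 -0.0485  0.2514] yaw 0.0006 F [-0.  -0.6 -0.4] g 1.001 q [ 0.74 -0.   -0.72  1.8  -0.    1.34 -1.55] quat [ 1.  0.  0. -0.]
```

View pics/wrist1.png

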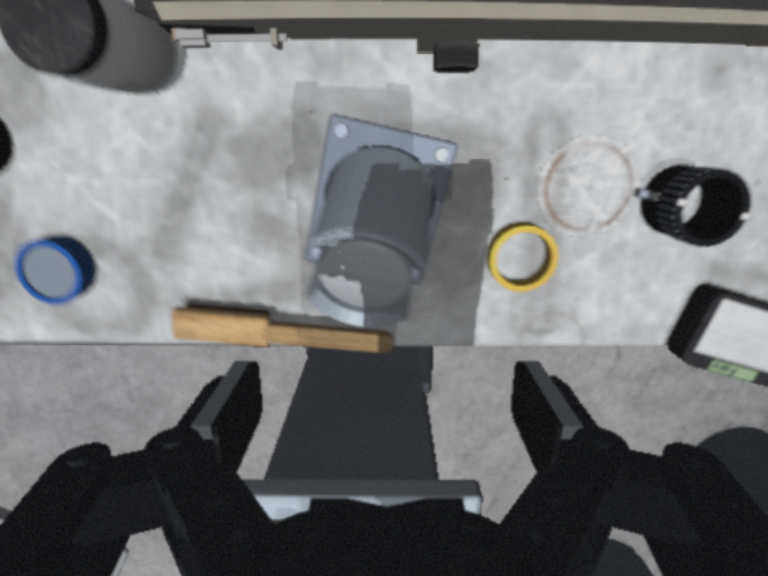

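```bash
python3 - <<'E'
from h import *
Z=np.load('wrist1.npz');P={k:Z[k] for k in Z.files};im=Z['im'];d=Z['d']
c=onplane(P,np.array([[335,115],[457,147],[308,255]])/1.5,.012);print('plate',c.round(4))
e=c[1]-c[0];print('len',np.linalg.norm(e),'yaw of x',np.degrees(np.arctan2(e[0],-e[1])-np.pi*0), np.degrees(np.arctan2(c[0,1]-c[2,1],c[0,0]-c[2,0])))
v,u=np.mgrid[80:225,200:305];uv=np.c_[u.ravel(),v.ravel()];dd=d[v.ravel(),u.ravel()]
W=cloud(P,uv,dd);np.save('W.npy',W)
for yaw in np.radians([-10,-12,-14,-16]):
    t=np.radians(28);a=np.array([-np.sin(t)*np.cos(yaw),-np.sin(t)*np.sin(yaw),np.cos(t)])
    h=W@a; k=W[:,2]>.06
    hh,b=np.histogram(h[k],np.arange(-.3,.2,.002)); i=np.argsort(hh)[-4:]; print(np.degrees(yaw),hh[i],b[i].round(4))
# free plane RANSAC on points z>.07 facing tilt
k=W[:,2]>.075;V=W[k];rng=np.random.default_rng(0);best=(0,)
for _ in range(3000):
    p=V[rng.choice(len(V),3,0)];n=np.cross(p[1]-p[0],p[2]-p[0]);L=np.linalg.norm(n)
    if L<1e-5: continue
    n/=L; n*=np.sign(n[2])
    if n[2]<.75: continue
    s=np.abs((V-p[0])@n)<.0015
    if s.sum()>best[0]: best=(s.sum(),n,s)
Q=V[best[2]];m=Q.mean(0);n=np.linalg.svd(Q-m)[2][2];n*=np.sign(n[2])
print(len(Q),'n',n.round(4),'tilt',np.degrees(np.arccos(n[2])),'yawx',np.degrees(np.arctan2(-n[1],-n[0])),'cent',m.round(4))
uvq=uv[k][best[2]];print('uv ctr',uvq.mean(0)*1.5,uvq.min(0)*1.5,uvq.max(0)*1.5)
# circle via minEnclosing in plane
ex=np.cross([0,0,1],n);ex/=np.linalg.norm(ex);ey=np.cross(n,ex)
q=np.c_[(Q-m)@ex,(Q-m)@ey];r=np.linalg.norm(q,axis=1);print('r pct',np.percentile(r,[50,80,95,99]))
k2=r<.034;q2=q[k2]
hull=cv2.convexHull(np.float32(q2)).reshape(-1,2)
(cx,cy),R=cv2.minEnclosingCircle(hull);print('circle',R,(m+cx*ex+cy*ey).round(4))
E
```

```text
plate [[ 0.5596 -0.0058  0.012 ]
 [ 0.5341 -0.1075  0.012 ]
 [ 0.4404  0.0229  0.012 ]]
len 0.10479712632934043 yaw of x -14.05332648338675 -13.541888096117413
-10.0 [ 395  493  597 1836] [-0.1   -0.104 -0.11  -0.108]
-12.000000000000002 [ 421  427  563 1849] [-0.104 -0.1   -0.106 -0.108]
-14.0 [ 429  506  610 1843] [-0.098 -0.102 -0.108 -0.106]
-16.0 [ 384  457 1172 1260] [-0.102 -0.1   -0.104 -0.106]
2281 n [-0.454   0.1     0.8853] tilt 27.705619109133057 yawx -12.41979301102362 cent [ 0.4549 -0.0348  0.1197]
uv ctr [366.38206927 274.37176677] [310.5 222. ] [429.  313.5]
r pct [0.02260488 0.02878773 0.04279528 0.0435286 ]
circle 0.033342693001031876 [ 0.4526 -0.0357  0.1187]
```

```bash
python3 - <<'E'
from h import *
from scipy.optimize import least_squares
W=np.load('W.npy')
t=np.radians(28);yaw=np.radians(-13.5)
a=np.array([-np.sin(t)*np.cos(yaw),-np.sin(t)*np.sin(yaw),np.cos(t)])
y=np.array([-np.sin(yaw),np.cos(yaw),0]);x=np.cross(y,a)
c0=np.array([.4535,-.0357,.1187])
L=(W-c0)@np.c_[x,y,a]
r=np.hypot(L[:,0],L[:,1]);
for lo,hi in [(-4,-2),(-2,0),(0,2),(2,4),(4,6),(6,8),(8,10),(10,12)]:
    k=(L[:,2]*1e3>lo)&(L[:,2]*1e3<hi)&(r<.055);print(lo,k.sum(),np.percentile(r[k]*1e3,[1,25,50,75,99]).round(1))
k=(L[:,2]>.006)&(L[:,2]<.0105)&(r<.055);M=L[k]
ang=np.degrees(np.arctan2(M[:,1],M[:,0]));print(np.histogram(ang,np.arange(-180,181,10)))
# outer wall points: cylinder fit
k=(L[:,2]<.002)&(L[:,2]>-.06)&(r>.041)&(r<.048)&(W[:,2]>.03);C=L[k];print(len(C))
s=least_squares(lambda p:np.hypot(C[:,0]-p[0],C[:,1]-p[1])-.0445,[0,0],loss='soft_l1',f_scale=.001);print('wall ctr',s.x,np.degrees(np.arctan2(C[:,1],C[:,0])).min())
k=(abs(L[:,2])<.0015)&(r<.036);q=L[k][:,:2];b=np.percentile(q,[1,99],axis=0);print('lid ext',b,b.mean(0))
E
```

```text
-4 227 [27.1 28.8 43.5 44.5 45.4]
-2 730 [ 3.6 22.1 27.6 32.9 45.2]
0 1718 [ 3.4 15.1 21.6 26.5 45. ]
2 328 [29.4 34.3 35.8 44.1 45.4]
4 510 [33.6 36.7 41.5 43.5 45.3]
6 309 [35.4 38.3 39.4 42.  44.8]
8 402 [38.3 40.7 41.3 42.1 43.9]
10 15 [40.3 41.3 41.7 42.1 43. ]
(array([28, 32, 29, 29, 26, 17,  0,  0,  0,  0,  0,  0, 10, 34, 31, 35, 34,
       33, 37, 35, 36, 34, 38, 34,  0,  0,  0,  0,  0,  0, 20, 29, 36, 28,
       32, 27]), array([-180, -170, -160, -150, -140, -130, -120, -110, -100,  -90,  -80,
        -70,  -60,  -50,  -40,  -30,  -20,  -10,    0,   10,   20,   30,
         40,   50,   60,   70,   80,   90,  100,  110,  120,  130,  140,
        150,  160,  170,  180]))
2841
wall ctr [-1.17394937e-05  1.01758921e-03] -156.18813377853783
lid ext [[-0.03372488 -0.02706913]
 [ 0.02683582  0.02931219]] [-0.00344453  0.00112153]
```

Request:
send_rows --pt "-3 -5 20" --pt "-5 -10 45" --pt "-7 -14 70" --pt "-7 -14 90" --pt "-7 -14 98" --roll '[0.05, 0.1, 0.15, 0.2, 0.2356]' --jaw 1

```text
clock: 2.28
position: [0.4513, -0.0377, 0.1505]
ee_rot: [0.993, -0.119, -0.002, 0.0]
ft_force: [-0.4, -0.7, -0.1]
grip_width: 1.004
```

Request:
send_rows --pt "0 0 15" --pt "0 0 32" --pt "0 0 45" --pt "0 0 54" --pt "0 0 60" --roll '[0, 0, 0, 0, 0]'

```text
clock: 2.7
position: [0.4526, -0.0379, 0.0923]
ee_rot: [0.993, -0.118, -0.001, -0.0]
ft_force: [0.3, -0.3, 0.2]
grip_width: 0.998
```

Request:
send_rows --pt "0 0 0" --pt "0 0 0" --pt "0 0 0" --pt "0 0 0" --pt "0 0 0" --roll '[0, 0, 0, 0, 0]' --jaw 0.5 --newtons 50

```text
clock: 3.12
position: [0.4536, -0.0376, 0.094]
ee_rot: [0.993, -0.118, 0.001, 0.0]
ft_force: [-1.1, 1.4, 4.0]
grip_width: 0.711
```

```bash
python3 - <<'E'
from h import *
st(); shot('2')
E
```

```text
t 3.12 tcp [ 0.4536 -0.0376  0.094 ] yaw -0.2356 F [-1.1  1.4  4. ] g 0.711 q [ 0.68  0.16 -0.74  2.02  0.12  1.01 -1.92] quat [ 0.993 -0.118  0.001  0.   ]
```

Request:
send_rows --pt "-3 0 -6" --pt "-9 0 -17" --pt "-15 0 -28" --pt "-21 0 -40" --pt "-26 0 -49" --roll '[0, 0, 0, 0, 0]'

```text
clock: 3.58
position: [0.4274, -0.0317, 0.1432]
ee_rot: [0.993, -0.118, 0.0, 0.0]
ft_force: [0.1, -0.2, -0.7]
grip_width: 0.708
```

Request:
send_rows --pt "-7 0 -13" --pt "-13 0 -25" --pt "-19 0 -36" --pt "-24 0 -46" --pt "-27 0 -55" --roll '[0, 0, 0, 0, 0]'

```text
clock: 4.0
position: [0.401, -0.0254, 0.1981]
ee_rot: [0.993, -0.118, 0.0, 0.0]
ft_force: [0.8, 0.3, -0.6]
grip_width: 0.707
```

```bash
python3 - <<'E'
from h import *
st(); shot('3')
E
```

```text
t 4.0 tcp [ 0.401  -0.0254  0.1981] yaw -0.2359 F [ 0.8  0.3 -0.6] g 0.707 q [ 0.74 -0.14 -0.72  2.02 -0.09  1.23 -1.75] quat [ 0.993 -0.118  0.     0.   ]
```

View pics/wrist3.png

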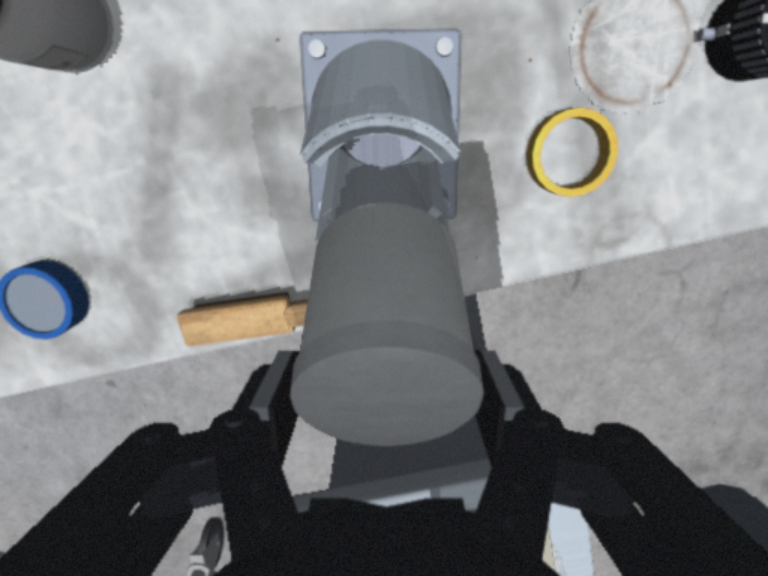

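Request:
send_rows --pt "0 -20 -12" --pt "0 -55 -15" --pt "1 -92 -15" --pt "2 -128 -15" --pt "3 -153 -15" --roll '[0, 0, 0, 0, 0]'

```text
clock: 4.47
position: [0.4406, 0.1258, 0.2126]
ee_rot: [0.993, -0.117, 0.001, -0.0]
ft_force: [0.5, 0.1, -0.6]
grip_width: 0.711
```

Request:
send_rows --pt "0 0 30" --pt "0 0 65" --pt "0 0 100" --pt "0 0 130" --pt "0 0 150" --roll '[0, 0, 0, 0, 0]'

```text
clock: 4.88
position: [0.4387, 0.1223, 0.0592]
ee_rot: [0.993, -0.118, -0.002, 0.0]
ft_force: [-0.4, 0.0, -0.4]
grip_width: 0.71
```

Request:
send_rows --pt "0 0 3" --pt "0 0 6" --pt "0 0 9" --pt "0 0 11" --pt "0 0 12" --roll '[0, 0, 0, 0, 0]' --newtons 30

```text
clock: 5.3
position: [0.4416, 0.1229, 0.0517]
ee_rot: [0.993, -0.118, 0.001, -0.0]
ft_force: [-1.3, -1.8, 12.4]
grip_width: 0.707
```

```bash
python3 - <<'E'
from h import *
st()
P,im,d=shot('4','scene')
cv2.imwrite('pics/scene4c.png',cv2.resize(im[140:270,130:330],(800,520)))
E
```

```text
t 5.3 tcp [0.4416 0.1229 0.0517] yaw -0.2361 F [-1.3 -1.8 12.4] g 0.707 q [ 0.47  0.28 -0.91  2.04  0.28  0.94 -2.4 ] quat [ 0.993 -0.118  0.001 -0.   ]
```

View pics/scene4c.png

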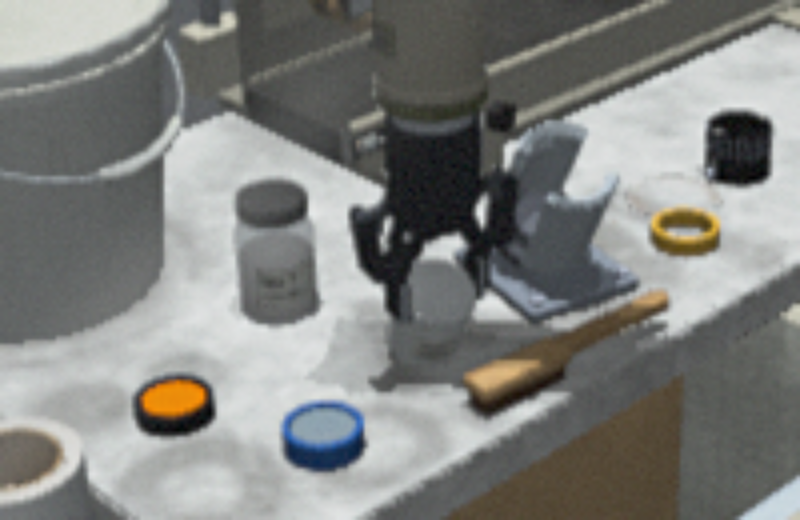

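Request:
send_rows --pt "7 0 0" --pt "15 0 1" --pt "23 0 3" --pt "30 0 5" --pt "37 0 7" --roll '[0, 0, 0, 0, 0]' --newtons 25

```text
clock: 5.77
position: [0.4774, 0.1142, 0.0446]
ee_rot: [0.993, -0.118, 0.001, -0.0]
ft_force: [-1.6, 1.6, 4.7]
grip_width: 0.711
```

```bash
python3 - <<'E'
from h import *
st()
P,im,d=shot('5')
s=eyes.camera('scene')[0]
cv2.imwrite('pics/c5.png',np.hstack([cv2.resize(im,(480,360)),cv2.resize(s[150:240,200:280],(320,360))]))
E
```

```text
t 5.77 tcp [0.4774 0.1142 0.0446] yaw -0.2361 F [-1.6  1.6  4.7] g 0.711 q [ 0.44  0.37 -0.87  1.97  0.34  0.95 -2.4 ] quat [ 0.993 -0.118  0.001 -0.   ]
```

View pics/c5.png

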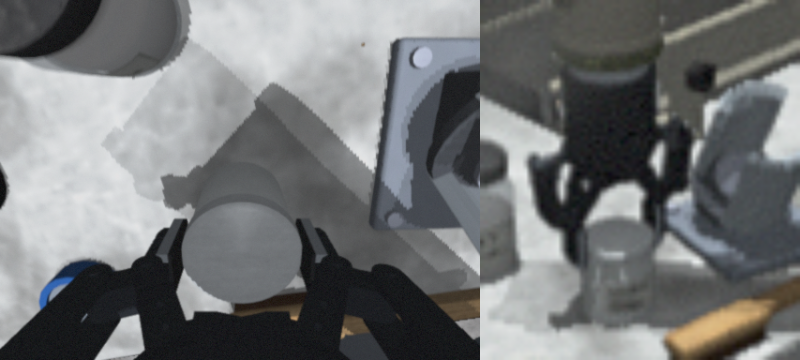

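Request:
send_rows --pt "0 0 0" --pt "0 0 0" --pt "0 0 0" --pt "0 0 0" --pt "0 0 0" --roll '[0, 0, 0, 0, 0]' --jaw 1

```text
clock: 6.28
position: [0.4761, 0.114, 0.0433]
ee_rot: [0.993, -0.118, 0.0, 0.0]
ft_force: [-0.5, 0.1, 0.9]
grip_width: 0.995
```

Request:
send_rows --pt "0 0 -10" --pt "0 0 -30" --pt "0 0 -60" --pt "0 0 -90" --pt "0 0 -110" --roll '[0, 0, 0, 0, 0]'

```text
clock: 6.7
position: [0.4767, 0.1148, 0.1565]
ee_rot: [0.993, -0.117, 0.001, -0.0]
ft_force: [1.0, 0.5, 0.1]
grip_width: 0.998
```

Request:
send_rows --pt "-18 -25 0" --pt "-36 -50 0" --pt "-54 -76 0" --pt "-72 -102 0" --pt "-86 -122 0" --roll '[-0.12, -0.24, -0.36, -0.48, -0.6]'

```text
clock: 7.12
position: [0.4199, 0.2551, 0.1543]
ee_rot: [0.983, 0.185, 0.001, -0.0]
ft_force: [-0.3, -0.9, 0.3]
grip_width: 0.998
```

Request:
send_rows --pt "0 0 0" --pt "0 0 0" --pt "0 0 0" --pt "0 0 0" --pt "0 0 0" --roll '[-0.12, -0.24, -0.36, -0.48, -0.6]'

```text
clock: 7.53
position: [0.421, 0.2529, 0.154]
ee_rot: [0.885, 0.466, 0.0, 0.0]
ft_force: [-0.3, 0.1, -0.4]
grip_width: 1.0
```

```bash
cat >> h.py <<'E'
def disc(P,im,d,guess,zc,lo,hi,rad=.031):
    """centre of a round part from its outline: colour mask near guess, ellipse centre cast on plane zc"""
    k=cv2.inRange(cv2.cvtColor(im,cv2.COLOR_BGR2HSV),np.array(lo),np.array(hi))
    v,u=np.nonzero(k);W=onplane(P,np.c_[u,v],zc);s=np.linalg.norm(W[:,:2]-guess,axis=1)<.06
    q=np.float32(W[s][:,:2]);(c,R)=cv2.minEnclosingCircle(q);print('disc',len(q),np.round(c,4),round(R,4),'median',np.median(q,0).round(4))
    return c
def plan(tgt):
    o=monitor.get_obs();x,y,z,w=o['ee_rot'];a=np.arctan2(2*(x*y+w*z),1-2*(y*y+z*z));D=np.array(tgt)-o['position']
    c,s=np.cos(a),np.sin(a);print('tool mm',np.round(1e3*np.array([c*D[0]+s*D[1],s*D[0]-c*D[1],-D[2]]),1))
E
python3 - <<'E'
from h import *
st()
P,im,d=shot('6')
c=disc(P,im,d,(.4221,.2534),.022,(100,110,40),(125,255,255))
plan([*c,.02])
k=np.load('top0.npz')
P,im,d=shot('6','top',False);hsv=cv2.cvtColor(im,cv2.COLOR_BGR2HSV)
W=onplane(P,[[300,190]],0)
v,u=np.nonzero(d>0);C=cloud(P,np.c_[u,v],d[v,u]);m=(C[:,2]>.055)&(C[:,2]<.09)&(np.hypot(C[:,0]-.477,C[:,1]-.114)<.06)
print('tin top',m.sum(),np.median(C[m],0).round(3),np.percentile(C[m],[3,97],axis=0).round(3))
E
```

```text
t 7.53 tcp [0.421  0.2529 0.154 ] yaw 0.9706 F [-0.3  0.1 -0.4] g 1.0 q [ 0.45  0.31 -1.22  1.86  0.31  1.19 -1.47] quat [0.885 0.466 0.    0.   ]
disc 1022 [0.4247 0.2601] 0.0313 median [0.4283 0.2649]
tool mm [  8.1  -1.  133.8]
tin top 229 [0.479 0.11  0.069] [[0.452 0.085 0.063]
 [0.505 0.137 0.076]]
```

```bash
cat >> h.py <<'E'
def top(P,d,guess,z,tol=.005,r=.06):
    v,u=np.nonzero(d>0);C=cloud(P,np.c_[u,v],d[v,u]);m=(abs(C[:,2]-z)<tol)&(np.linalg.norm(C[:,:2]-guess,axis=1)<r)
    q=C[m];c,R=cv2.minEnclosingCircle(np.float32(q[:,:2]));print('top',m.sum(),np.median(q,0).round(4),'pct',np.percentile(q,[1,99],axis=0).round(4).tolist(),'enc',np.round(c,4),round(R,4))
E
python3 - <<'E'
from h import *
for n in ['wrist6','top6']:
    Z=np.load(n+'.npz');P={k:Z[k] for k in Z.files}
    disc(P,Z['im'],Z['d'],(.4221,.2534),.022,(95,60,30),(130,255,255))
    top(P,Z['d'],(.4221,.2534),.021)
    if n=='wrist6':
        R=P['R'];print(-R.T@P['t'])
        X=np.array([[.4221,.2534,.022]])@R.T+P['t'];print('proj approx',X)
        cv2.imwrite('pics/w6.png',Z['im'])
E
```

```text
disc 1227 [0.4252 0.2599] 0.0318 median [0.4277 0.2645]
top 3033 [0.425  0.2596 0.0207] pct [[0.3959, 0.2303, 0.0179], [0.4533, 0.288, 0.0232]] enc [0.4242 0.2586] 0.0311
[0.46615184 0.31878051 0.29641127]
proj approx [[ 0.00029355 -0.00976148  0.28534427]]
disc 0 [0. 0.] 0.0 median [nan nan]
  return _methods._mean(a, axis=axis, dtype=dtype,
  ret = um.true_divide(
Traceback (most recent call last):
  File "h.py", line 30, in top
    q=C[m];c,R=cv2.minEnclosingCircle(np.float32(q[:,:2]));print('top',m.sum(),np.median(q,0).round(4),'pct',np.percentile(q,[1,99],axis=0).round(4).tolist(),'enc',np.round(c,4),round(R,4))
                                                                                                             ~~~~~~~~~~~~~^^^^^^^^^^^^^^^^^
IndexError: index -1 is out of bounds for axis 0 with size 0
```

View pics/w6.png

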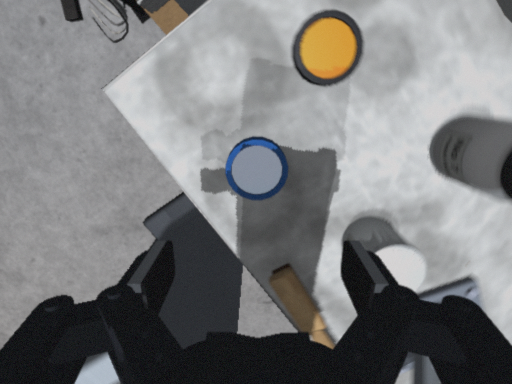

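Request:
send_rows --pt "7 -0.5 30" --pt "7 -0.5 65" --pt "7 -0.5 100" --pt "7 -0.5 125" --pt "7 -0.5 140" --roll '[0, 0, 0, 0, 0]'

```text
clock: 8.05
position: [0.4234, 0.2579, 0.0108]
ee_rot: [0.887, 0.462, -0.002, 0.0]
ft_force: [0.1, -0.6, 0.1]
grip_width: 1.003
```

Request:
send_rows --pt "0 0 6" --pt "0 0 11" --pt "0 0 15" --pt "0 0 16.5" --pt "0 0 16.5" --roll '[0, 0, 0, 0, 0]'

```text
clock: 8.47
position: [0.4252, 0.2589, -0.0026]
ee_rot: [0.886, 0.463, 0.0, 0.0]
ft_force: [0.5, -0.7, -0.1]
grip_width: 1.002
```

Request:
send_rows --pt "0 0 0" --pt "0 0 0" --pt "0 0 0" --pt "0 0 0" --pt "0 0 0" --roll '[0, 0, 0, 0, 0]' --jaw 0.5 --newtons 40

```text
clock: 8.88
position: [0.4252, 0.2589, -0.0023]
ee_rot: [0.886, 0.463, 0.0, 0.0]
ft_force: [-1.5, -2.6, 9.1]
grip_width: 0.716
```

```bash
python3 - <<'E'
from h import *
st()
Z=np.load('wrist6.npz');P={k:Z[k] for k in Z.files}
top(P,Z['d'],(.54,.31),.017)
E
```

```text
t 8.88 tcp [ 0.4252  0.2589 -0.0023] yaw 0.9638 F [-1.5 -2.6  9.1] g 0.716 q [ 0.22  0.55 -1.01  1.97  0.58  0.94 -1.69] quat [0.886 0.463 0.    0.   ]
top 4130 [0.5407 0.3135 0.0156] pct [[0.5108, 0.2842, 0.0133], [0.5682, 0.3413, 0.0194]] enc [0.54   0.3128] 0.0312
```

Request:
send_rows --pt "0 0 -20" --pt "0 0 -60" --pt "0 0 -100" --pt "0 0 -140" --pt "0 0 -180" --roll '[0, -0.1, -0.2, -0.32, -0.44]'

```text
clock: 9.3
position: [0.4241, 0.2587, 0.1788]
ee_rot: [0.761, 0.648, -0.0, 0.0]
ft_force: [1.6, 0.7, -1.1]
grip_width: 0.715
```

Request:
send_rows --pt "-28 1 0" --pt "-56 2 0" --pt "-84 3 0" --pt "-112 4 0" --pt "-140 5 0" --roll '[-0.1, -0.2, -0.3, -0.4, -0.5]'

```text
clock: 9.72
position: [0.4083, 0.143, 0.1778]
ee_rot: [0.619, 0.785, -0.002, -0.001]
ft_force: [-1.1, -0.2, -0.3]
grip_width: 0.71
```

Request:
send_rows --pt "-25 -12 0" --pt "-50 -25 0" --pt "-75 -37 0" --pt "-100 -50 0" --pt "-125 -62 0" --roll '[-0.1, -0.2, -0.3, -0.4, -0.5]'

```text
clock: 10.13
position: [0.3784, 0.0132, 0.1788]
ee_rot: [0.443, 0.897, -0.003, -0.001]
ft_force: [1.3, -0.3, -1.7]
grip_width: 0.713
```

Request:
send_rows --pt "0 0 0" --pt "0 0 0" --pt "0 0 0" --pt "0 0 0" --pt "0 0 0" --roll '[-0.1, -0.2, -0.3, -0.4, -0.502]'

```text
clock: 10.55
position: [0.3787, 0.0146, 0.1784]
ee_rot: [0.206, 0.978, -0.002, -0.002]
ft_force: [-0.4, 0.1, -0.6]
grip_width: 0.715
```

```bash
python3 - <<'E'
from h import *
st();plan([.389,-.019,.115])
P,im,d=shot('7')
E
```

```text
t 10.55 tcp [0.3787 0.0146 0.1784] yaw 2.7261 F [-0.4  0.1 -0.6] g 0.715 q [ 0.91 -0.21 -0.94  2.08 -0.18  1.2   1.2 ] quat [ 0.206  0.978 -0.002 -0.002]
tool mm [-22.9 -26.6  63.4]
```

View pics/wrist7.png

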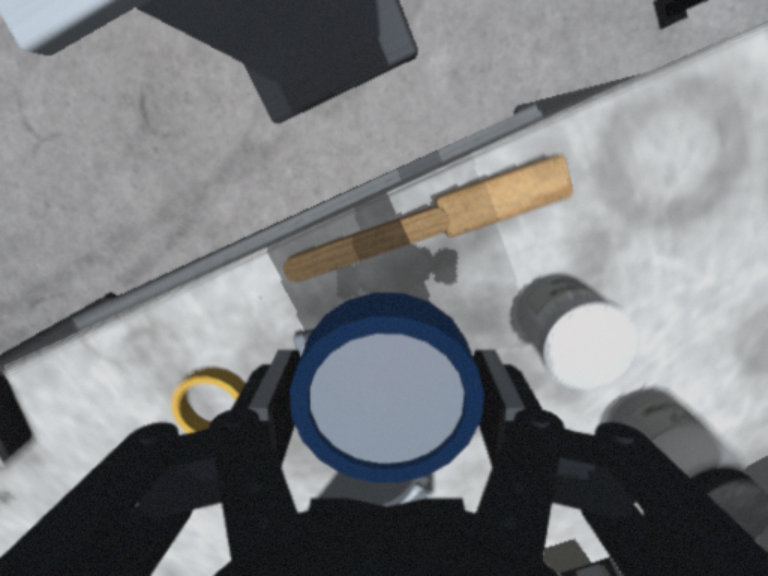

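Request:
send_rows --pt "-6 -6 9" --pt "-12 -13 20" --pt "-18 -20 32" --pt "-23 -27 42" --pt "-23 -27 45" --roll '[-0.04, -0.08, -0.12, -0.16, -0.18]'

```text
clock: 11.02
position: [0.3879, -0.0208, 0.1321]
ee_rot: [0.121, 0.993, -0.002, -0.003]
ft_force: [-0.8, 0.6, -0.4]
grip_width: 0.717
```

Request:
send_rows --pt "0 0 7" --pt "0 0 14" --pt "0 0 21" --pt "0 0 27" --pt "0 0 32" --roll '[0, 0, 0, 0, 0]' --newtons 25

```text
clock: 11.43
position: [0.388, -0.0195, 0.1011]
ee_rot: [0.12, 0.993, -0.002, -0.003]
ft_force: [-9.4, 1.1, 14.0]
grip_width: 0.719
```

```bash
python3 - <<'E'
from h import *
st();plan([.389,-.019,.085])
E
```

```text
t 11.43 tcp [ 0.388  -0.0195  0.1011] yaw 2.9007 F [-9.4  1.1 14. ] g 0.719 q [ 0.91 -0.02 -0.95  2.15 -0.02  1.01  1.3 ] quat [ 0.12   0.993 -0.002 -0.003]
tool mm [-0.9  0.7 16.1]
```

Request:
send_rows --pt "0 0 4" --pt "0 0 8" --pt "0 0 12" --pt "0 0 16" --pt "0 0 19" --roll '[0, 0, 0, 0, 0]'

```text
clock: 11.85
position: [0.3888, -0.0196, 0.0826]
ee_rot: [0.12, 0.993, -0.002, -0.002]
ft_force: [-4.3, -0.1, 12.8]
grip_width: 0.71
```

```bash
cat >> h.py <<'E'
def axis(P,im,d,c,rng=.036,rgb=None):
    """plane normal of largest flat patch near world point c"""
    v,u=np.nonzero(d>0);C=cloud(P,np.c_[u,v],d[v,u]);V=C[np.linalg.norm(C-c,axis=1)<rng];g=np.random.default_rng(0);b=(0,)
    for _ in range(1500):
        p=V[g.choice(len(V),3,0)];n=np.cross(p[1]-p[0],p[2]-p[0]);L=np.linalg.norm(n)
        if L<1e-5 or abs(n[2])/L<.5: continue
        s=abs((V-p[0])@n/L)<.0015
        if s.sum()>b[0]: b=(s.sum(),s)
    Q=V[b[1]];m=Q.mean(0);n=np.linalg.svd(Q-m)[2][2];n*=np.sign(n[2]);print('plane',len(Q),len(V),'n',n.round(3),'tilt',np.degrees(np.arccos(n[2])).round(1),'yawx',np.degrees(np.arctan2(-n[1],-n[0])).round(1),'ctr',m.round(4))
    return n,m
E
python3 - <<'E'
from h import *
st()
P,im,d=shot('8');p=monitor.get_obs()['position'];axis(P,im,d,p+[0,0,.02])
E
```

```text
t 11.85 tcp [ 0.3888 -0.0196  0.0826] yaw 2.9007 F [-4.3 -0.1 12.8] g 0.71 q [ 0.9   0.02 -0.95  2.17  0.02  0.97  1.26] quat [ 0.12   0.993 -0.002 -0.002]
plane 11112 15160 n [-0.637  0.155  0.755] tilt 41.0 yawx -13.7 ctr [ 0.3846 -0.018   0.1088]
```

Request:
send_rows --pt "0 0 -25" --pt "0 0 -50" --pt "-12 0 -69" --pt "-25 0 -69" --pt "-37 0 -69" --roll '[0, 0, 0, 0, 0]'

```text
clock: 12.32
position: [0.4261, -0.0289, 0.1523]
ee_rot: [0.121, 0.993, -0.003, -0.001]
ft_force: [-0.6, -0.6, -1.0]
grip_width: 0.714
```

Request:
send_rows --pt "-6 0 11" --pt "-12 0 22" --pt "-17 0 33" --pt "-23 0 44" --pt "-26 0 49" --roll '[0, 0, 0, 0, 0]'

```text
clock: 12.73
position: [0.4506, -0.0347, 0.1013]
ee_rot: [0.12, 0.993, -0.001, -0.002]
ft_force: [3.4, -1.2, 4.8]
grip_width: 0.709
```

```bash
python3 - <<'E'
from h import *
st();plan([.452,-.035,.0985])
P,im,d=shot('9');p=monitor.get_obs()['position'];n,m=axis(P,im,d,p+[0,0,.02])
E
```

```text
t 12.73 tcp [ 0.4506 -0.0347  0.1013] yaw 2.9005 F [ 3.4 -1.2  4.8] g 0.709 q [ 0.87  0.18 -0.94  2.01  0.17  1.04  1.17] quat [ 0.12   0.993 -0.001 -0.002]
tool mm [-1.4  0.1  2.8]
plane 11654 16636 n [-0.616  0.159  0.772] tilt 39.5 yawx -14.5 ctr [ 0.4457 -0.0333  0.1269]
```

Request:
send_rows --pt "0 0 1" --pt "0 0 1" --pt "0 0 1" --pt "0 0 1" --pt "0 0 1" --roll '[0, 0, 0, 0, 0]' --jaw 1

```text
clock: 13.2
position: [0.4495, -0.0349, 0.1013]
ee_rot: [0.12, 0.993, -0.002, -0.002]
ft_force: [0.1, 0.6, 0.6]
grip_width: 1.002
```

Request:
send_rows --pt "0 0 -15" --pt "0 0 -40" --pt "10 0 -65" --pt "25 0 -80" --pt "30 0 -90" --roll '[0, 0, 0, 0, 0]'

```text
clock: 13.62
position: [0.4204, -0.0267, 0.1928]
ee_rot: [0.12, 0.993, -0.002, -0.002]
ft_force: [0.5, -0.2, -0.4]
grip_width: 1.001
```

```bash
cat >> h.py <<'E'
t=np.radians(28);yw=np.radians(-13.5)
A=np.array([-np.sin(t)*np.cos(yw),-np.sin(t)*np.sin(yw),np.cos(t)]);Y=np.array([-np.sin(yw),np.cos(yw),0]);X=np.cross(Y,A)
O=np.array([.4857,-.0424,.0570])
def inside(P,d):
    v,u=np.nonzero(d>0);L=(cloud(P,np.c_[u,v],d[v,u])-O)@np.c_[X,Y,A]*1e3;r=np.hypot(L[:,0],L[:,1])
    B=L[(r<31)&(L[:,2]<85)&(L[:,2]>-15)];f=np.linalg.lstsq(np.c_[B[:,:2],np.ones(len(B))],B[:,2],rcond=None)[0]
    print('inside n',len(B),'z pct',np.percentile(B[:,2],[2,10,50,90,98]).round(1),'slopes deg',np.degrees(np.arctan(f[:2])).round(1))
    for s in (-1,1):
        for k in (0,1):
            q=B[(s*B[:,k]>10)];print('xy'[k],s,len(q),np.median(q[:,2]).round(1) if len(q) else '')
    R=L[(abs(L[:,2]-75)<6)&(r>33)&(r<46)];
E
python3 - <<'E'
from h import *
st()
P,im,d=shot('10');inside(P,d)
E
```

```text
t 13.62 tcp [ 0.4204 -0.0267  0.1928] yaw 2.9018 F [ 0.5 -0.2 -0.4] g 1.001 q [ 0.96 -0.07 -0.95  1.97 -0.06  1.22  1.36] quat [ 0.12   0.993 -0.002 -0.002]
inside n 3269 z pct [20.8 23.8 38.  48.7 52.4] slopes deg [-28.2   0.1]
x -1 959 46.5
y -1 961 37.2
x 1 918 25.6
y 1 971 37.5
```

```bash
python3 - <<'E'
from h import *
for x,z in [(-17,85),(-17,50),(-17,31)]:
    W=O+(x*X+z*A)*1e-3;print(x,z,W.round(4));plan(W)
E
```

```text
-17 85 [ 0.4323 -0.0296  0.1241]
tool mm [-11.8   0.2  69.9]
-17 50 [ 0.4483 -0.0334  0.0932]
tool mm [-28.2   0.3 100.8]
-17 31 [ 0.457  -0.0355  0.0764]
tool mm [-37.1   0.3 117.6]
```

Request:
send_rows --pt "0 0 0" --pt "0 0 0" --pt "0 0 0" --pt "0 0 0" --pt "0 0 0" --roll '[0, 0, 0, 0, 0]' --jaw 0

```text
clock: 14.08
position: [0.4208, -0.0273, 0.1905]
ee_rot: [0.12, 0.993, -0.001, -0.003]
ft_force: [-0.7, 0.7, -0.4]
grip_width: 0.301
```

Request:
send_rows --pt "-3 0 15" --pt "-6 0 30" --pt "-9 0 45" --pt "-12 0 60" --pt "-12 0 66" --roll '[0, 0, 0, 0, 0]'

```text
clock: 14.5
position: [0.4316, -0.0303, 0.1231]
ee_rot: [0.12, 0.993, -0.001, -0.004]
ft_force: [-0.7, 0.0, 0.1]
grip_width: -0.0
```

Request:
send_rows --pt "-4 0 8" --pt "-8 0 16" --pt "-12 0 24" --pt "-15 0 30" --pt "-16 0 33" --roll '[0, 0, 0, 0, 0]'

```text
clock: 14.92
position: [0.4476, -0.0343, 0.0914]
ee_rot: [0.12, 0.993, -0.001, -0.003]
ft_force: [-0.8, 0.3, -0.1]
grip_width: 0.003
```

Request:
send_rows --pt "-2 0 4" --pt "-4 0 8" --pt "-6 0 12" --pt "-8 0 15" --pt "-9 0 17" --roll '[0, 0, 0, 0, 0]'

```text
clock: 15.33
position: [0.4556, -0.0364, 0.0744]
ee_rot: [0.12, 0.993, -0.002, -0.003]
ft_force: [-7.2, 3.0, 3.0]
grip_width: 0.001
```

Request:
send_rows --pt "5 0 -10" --pt "15 0 -30" --pt "25 0 -55" --pt "35 0 -85" --pt "37 0 -110" --roll '[0, 0, 0, 0, 0]'

```text
clock: 15.75
position: [0.42, -0.0266, 0.1865]
ee_rot: [0.119, 0.993, -0.002, -0.002]
ft_force: [1.3, -0.1, -0.0]
grip_width: -0.003
```

```bash
python3 - <<'E'
from h import *
st()
P,im,d=shot('11');inside(P,d)
E
```

```text
t 15.75 tcp [ 0.42   -0.0266  0.1865] yaw 2.9023 F [ 1.3 -0.1 -0. ] g -0.003 q [ 0.99 -0.07 -0.98  1.98 -0.06  1.21  1.36] quat [ 0.119  0.993 -0.002 -0.002]
inside n 1354 z pct [18.6 19.5 21.2 22.9 23.6] slopes deg [0.7 0.3]
x -1 924 21.1
y -1 458 21.2
x 1 5 21.9
y 1 485 21.5
```

Request:
send_rows --pt "-10 -28 0" --pt "-20 -56 0" --pt "-30 -84 8" --pt "-40 -112 20" --pt "-50 -138 30" --roll '[0, 0, 0, 0, 0]' --jaw 1

```text
clock: 16.22
position: [0.4365, -0.1755, 0.1549]
ee_rot: [0.12, 0.993, -0.002, -0.002]
ft_force: [-0.2, -0.3, -0.4]
grip_width: 0.711
```

Request:
send_rows --pt "0 0 0" --pt "0 0 0" --pt "0 0 0" --pt "0 0 0" --pt "0 0 0" --roll '[0, 0, 0, 0, 0]'

```text
clock: 16.63
position: [0.4368, -0.1727, 0.1559]
ee_rot: [0.119, 0.993, -0.002, -0.002]
ft_force: [0.5, -0.3, 0.4]
grip_width: 1.007
```

```bash
python3 - <<'E'
from h import *
st()
P,im,d=shot('12');top(P,d,(.436,-.173),.0165,.0045)
c=disc(P,im,d,(.436,-.173),.018,(15,80,60),(35,255,255));plan([*c,.001])
E
```

```text
t 16.63 tcp [ 0.4368 -0.1727  0.1559] yaw 2.9026 F [ 0.5 -0.3  0.4] g 1.007 q [ 1.09  0.12 -0.85  1.92  0.11  1.15  1.53] quat [ 0.119  0.993 -0.002 -0.002]
top 1138 [ 0.4378 -0.1724  0.0178] pct [[0.408, -0.2023, 0.0125], [0.4679, -0.1432, 0.0195]] enc [ 0.4383 -0.1728] 0.0311
disc 1359 [ 0.4367 -0.1728] 0.032 median [ 0.4404 -0.1732]
tool mm [ 1.000e-01 -0.000e+00  1.549e+02]
```

Request:
send_rows --pt "-1 0 35" --pt "-1 0 70" --pt "-1 0 105" --pt "-1 0 130" --pt "-1 0 140" --roll '[0, 0, 0, 0, 0]'

```text
clock: 17.1
position: [0.4348, -0.173, 0.0126]
ee_rot: [0.12, 0.993, -0.001, -0.004]
ft_force: [-0.6, -0.2, -0.8]
grip_width: 1.0
```

Request:
send_rows --pt "0 0 6" --pt "0 0 11" --pt "0 0 15" --pt "0 0 15" --pt "0 0 15" --roll '[0, 0, 0, 0, 0]'

```text
clock: 17.52
position: [0.4372, -0.1745, 0.0014]
ee_rot: [0.12, 0.993, -0.002, -0.002]
ft_force: [0.3, 0.4, 0.6]
grip_width: 0.999
```

Request:
send_rows --pt "0 0 0" --pt "0 0 0" --pt "0 0 0" --pt "0 0 0" --pt "0 0 0" --roll '[0, 0, 0, 0, 0]' --jaw 0.5 --newtons 35

```text
clock: 17.93
position: [0.437, -0.1744, 0.0014]
ee_rot: [0.12, 0.993, -0.002, -0.002]
ft_force: [-3.7, 0.8, 10.0]
grip_width: 0.711
```

Request:
send_rows --pt "0 0 -25" --pt "0 0 -60" --pt "0 0 -95" --pt "0 0 -130" --pt "0 0 -152" --roll '[0, 0, 0, 0, 0]'

```text
clock: 18.35
position: [0.4384, -0.1737, 0.156]
ee_rot: [0.12, 0.993, -0.002, -0.001]
ft_force: [0.9, -0.5, -1.0]
grip_width: 0.707
```

Request:
send_rows --pt "16 26 0" --pt "33 54 0" --pt "50 82 0" --pt "67 110 0" --pt "84 138 0" --roll '[0, 0, 0, 0, 0]'

```text
clock: 18.77
position: [0.388, -0.0184, 0.1523]
ee_rot: [0.12, 0.993, -0.002, -0.002]
ft_force: [0.5, 0.8, -0.1]
grip_width: 0.708
```

Request:
send_rows --pt "0 0 8" --pt "0 0 16" --pt "0 0 24" --pt "0 0 32" --pt "0 0 38" --roll '[0, 0, 0, 0, 0]' --newtons 25

```text
clock: 19.18
position: [0.3882, -0.0204, 0.1132]
ee_rot: [0.121, 0.993, -0.001, -0.003]
ft_force: [0.8, 1.0, -0.7]
grip_width: 0.711
```

```bash
python3 - <<'E'
from h import *
st();plan([.389,-.019,.089])
P,im,d=shot('13');p=monitor.get_obs()['position'];n,m=axis(P,im,d,p+[0,0,.02])
E
```

```text
t 19.18 tcp [ 0.3882 -0.0204  0.1132] yaw 2.8996 F [ 0.8  1.  -0.7] g 0.711 q [ 1.01 -0.05 -1.03  2.14 -0.05  1.04  1.34] quat [ 0.121  0.993 -0.001 -0.003]
tool mm [-0.4  1.6 24.2]
plane 3972 8251 n [ 0.004 -0.001  1.   ] tilt 0.2 yawx 159.2 ctr [ 0.3867 -0.0198  0.1295]
```

Request:
send_rows --pt "0 0 5" --pt "0 0 10" --pt "0 0 15" --pt "0 0 19" --pt "0 0 22" --roll '[0, 0, 0, 0, 0]'

```text
clock: 19.65
position: [0.3882, -0.0198, 0.0921]
ee_rot: [0.12, 0.993, -0.001, -0.003]
ft_force: [-4.8, 0.8, 8.6]
grip_width: 0.71
```

```bash
python3 - <<'E'
from h import *
st()
P,im,d=shot('14');p=monitor.get_obs()['position'];n,m=axis(P,im,d,p+[0,0,.02])
c=m-n*.009;print('centre-tcp',(c-p).round(4))
for z in (130,69): plan(O+A*z*1e-3-(c-p)*[1,1,1])
E
```

```text
t 19.65 tcp [ 0.3882 -0.0198  0.0921] yaw 2.9007 F [-4.8  0.8  8.6] g 0.71 q [ 1.    0.   -1.04  2.16  0.    0.99  1.29] quat [ 0.12   0.993 -0.001 -0.003]
plane 4540 7656 n [-0.523  0.132  0.842] tilt 32.7 yawx -14.2 ctr [ 0.3862 -0.019   0.1103]
centre-tcp [ 0.0027 -0.0003  0.0109]
tool mm [-36.3   0.7 -69. ]
tool mm [-64.9   0.8 -15.2]
```

Request:
send_rows --pt "0 0 -25" --pt "0 0 -50" --pt "-12 0 -69" --pt "-25 0 -69" --pt "-36 0.5 -69" --roll '[0, 0, 0, 0, 0]'

```text
clock: 20.12
position: [0.4255, -0.0287, 0.1623]
ee_rot: [0.121, 0.993, -0.002, -0.001]
ft_force: [-1.2, -0.4, -2.2]
grip_width: 0.711
```

Request:
send_rows --pt "-6 0 11" --pt "-12 0 22" --pt "-18 0 34" --pt "-24 0 45" --pt "-28 0 53" --roll '[0, 0, 0, 0, 0]'

```text
clock: 20.53
position: [0.4511, -0.0349, 0.1068]
ee_rot: [0.12, 0.993, -0.001, -0.003]
ft_force: [0.8, -0.1, 0.1]
grip_width: 0.709
```

Request:
send_rows --pt "0 0 0" --pt "0 0 0" --pt "0 0 0" --pt "0 0 0" --pt "0 0 0" --roll '[0, 0, 0, 0, 0]' --jaw 1

```text
clock: 20.95
position: [0.4509, -0.0347, 0.1085]
ee_rot: [0.12, 0.993, -0.002, -0.002]
ft_force: [0.3, -0.3, 0.3]
grip_width: 0.994
```

Request:
send_rows --pt "0 0 -15" --pt "0 0 -40" --pt "10 0 -65" --pt "25 0 -80" --pt "30 0 -90" --roll '[0, 0, 0, 0, 0]'

```text
clock: 21.37
position: [0.4217, -0.0264, 0.2]
ee_rot: [0.119, 0.993, -0.002, -0.001]
ft_force: [-0.2, -0.8, 0.2]
grip_width: 0.994
```

```bash
python3 - <<'E'
from h import *
st()
P,im,d=shot('15');inside(P,d)
for x,z in [(-20,85),(-20,60),(-20,39)]:
    W=O+(x*X+z*A)*1e-3;plan(W)
E
```

```text
t 21.37 tcp [ 0.4217 -0.0264  0.2   ] yaw 2.902 F [-0.2 -0.8  0.2] g 0.994 q [ 1.07 -0.09 -1.04  1.96 -0.07  1.23  1.38] quat [ 0.119  0.993 -0.002 -0.001]
inside n 3475 z pct [19.1 20.1 37.1 66.1 69.6] slopes deg [-19.4  -6.2]
x -1 1179 60.6
y -1 1142 45.1
x 1 924 39.0
y 1 1001 40.3
tool mm [-8.  -0.4 78.4]
tool mm [-19.7  -0.3 100.5]
tool mm [-29.6  -0.3 119. ]
```

Request:
send_rows --pt "-2 0 15" --pt "-4 0 35" --pt "-6 0 55" --pt "-8 0 70" --pt "-8 0 76" --roll '[0, 0, 0, 0, 0]' --jaw 0

```text
clock: 21.83
position: [0.4287, -0.0293, 0.1201]
ee_rot: [0.12, 0.993, -0.001, -0.003]
ft_force: [0.8, 0.6, 0.3]
grip_width: 0.302
```

Request:
send_rows --pt "-1 0 2" --pt "-3 0 6" --pt "-6 0 12" --pt "-9 0 18" --pt "-12 0 24" --roll '[0, 0, 0, 0, 0]'

```text
clock: 22.25
position: [0.4416, -0.0325, 0.0979]
ee_rot: [0.12, 0.993, -0.002, -0.002]
ft_force: [-0.5, -0.8, 0.6]
grip_width: -0.002
```

Request:
send_rows --pt "-2 0 4" --pt "-4 0 8" --pt "-6 0 12" --pt "-8 0 16" --pt "-9 0 18" --roll '[0, 0, 0, 0, 0]'

```text
clock: 22.67
position: [0.4497, -0.0344, 0.0795]
ee_rot: [0.12, 0.993, -0.002, -0.003]
ft_force: [-0.3, -0.9, 1.5]
grip_width: 0.004
```

Request:
send_rows --pt "5 0 -10" --pt "15 0 -30" --pt "25 0 -55" --pt "30 0 -90" --pt "30 0 -118" --roll '[0, 0, 0, 0, 0]'

```text
clock: 23.08
position: [0.4205, -0.0261, 0.1998]
ee_rot: [0.119, 0.993, -0.002, -0.002]
ft_force: [1.0, -0.8, -0.1]
grip_width: -0.001
```

```bash
python3 - <<'E'
from h import *
st()
P,im,d=shot('16');inside(P,d)
v,u=np.nonzero(d>0);L=(cloud(P,np.c_[u,v],d[v,u])-O)@np.c_[X,Y,A]*1e3;r=np.hypot(L[:,0],L[:,1])
for a in range(-180,180,45):
    q=L[(r>25)&(r<31)&(L[:,2]<85)&(abs((np.degrees(np.arctan2(L[:,1],L[:,0]))-a+180)%360-180)<15)];print(a,len(q),np.percentile(q[:,2],[10,50,90]).round(1) if len(q) else '')
E
```

```text
t 23.08 tcp [ 0.4205 -0.0261  0.1998] yaw 2.9025 F [ 1.  -0.8 -0.1] g -0.001 q [ 1.11 -0.09 -1.08  1.96 -0.08  1.23  1.39] quat [ 0.119  0.993 -0.002 -0.002]
inside n 1799 z pct [18.5 19.3 21.4 40.6 41.3] slopes deg [-1.7  0.4]
x -1 1030 21.3
y -1 641 23.4
x 1 10 40.1
y 1 619 23.7
-180 120 [19.1 38.8 40.9]
-135 122 [19.5 39.6 40.7]
-90 104 [37.8 39.9 40.7]
-45 0 
0 0 
45 0 
90 88 [39.1 40.5 41.3]
135 122 [20.1 39.7 40.9]
```

```bash
python3 - <<'E'
from h import *
Z=np.load('top0.npz');P={k:Z[k] for k in Z.files};d=Z['d'];v,u=np.nonzero(d>0);C=cloud(P,np.c_[u,v],d[v,u])
r=np.hypot(C[:,0]-.54,C[:,1]-.313);q=C[(C[:,2]>.05)&(r<.2)];o=np.argsort(np.hypot(q[:,0]-.54,q[:,1]-.313))[:400:50];print(q[o].round(3))
E
```

```text
[[0.524 0.411 0.051]
 [0.663 0.314 0.258]
 [0.665 0.287 0.261]
 [0.672 0.31  0.262]
 [0.676 0.304 0.261]
 [0.679 0.316 0.263]
 [0.681 0.3   0.118]
 [0.678 0.274 0.26 ]]
```

Request:
send_rows --pt "-3 35 0" --pt "-7 70 0" --pt "-11 106 0" --pt "-15 142 0" --pt "-18 178 0" --roll '[0, 0, 0, 0, 0]' --jaw 1

```text
clock: 23.55
position: [0.482, 0.1426, 0.1971]
ee_rot: [0.121, 0.993, -0.002, -0.002]
ft_force: [0.1, -0.4, 1.0]
grip_width: 0.709
```

Request:
send_rows --pt "-3 35 0" --pt "-7 70 0" --pt "-11 106 15" --pt "-15 142 30" --pt "-18 178 42" --roll '[0, 0, 0, 0, 0]'

```text
clock: 23.97
position: [0.5412, 0.3115, 0.1526]
ee_rot: [0.12, 0.993, -0.002, -0.003]
ft_force: [1.1, 0.0, 1.1]
grip_width: 1.001
```

Request:
send_rows --pt "0 0 0" --pt "0 0 0" --pt "0 0 0" --pt "0 0 0" --pt "0 0 0" --roll '[0, 0, 0, 0, 0]'

```text
clock: 24.38
position: [0.5415, 0.3085, 0.1552]
ee_rot: [0.121, 0.993, -0.002, -0.002]
ft_force: [-0.2, -0.1, 1.1]
grip_width: 0.998
```

```bash
python3 - <<'E'
from h import *
st()
P,im,d=shot('17');top(P,d,(.5404,.313),.0165,.0045)
plan([.5404,.313,.001])
E
```

```text
t 24.38 tcp [0.5415 0.3085 0.1552] yaw 2.8985 F [-0.2 -0.1  1.1] g 0.998 q [ 0.16  0.61 -1.06  1.52  0.54  1.34  0.38] quat [ 0.121  0.993 -0.002 -0.002]
top 2923 [0.5391 0.3128 0.0156] pct [[0.5104, 0.284, 0.0134], [0.5685, 0.3414, 0.0193]] enc [0.5399 0.3125] 0.0311
tool mm [  2.1   4.1 154.2]
```

Request:
send_rows --pt "3 3.5 35" --pt "3 3.5 70" --pt "3 3.5 105" --pt "3 3.5 130" --pt "3 3.5 140" --roll '[0, 0, 0, 0, 0]'

```text
clock: 24.85
position: [0.5369, 0.3113, 0.0113]
ee_rot: [0.121, 0.993, -0.003, -0.004]
ft_force: [-0.5, -0.5, -0.0]
grip_width: 1.0
```

Request:
send_rows --pt "0 0 6" --pt "0 0 11" --pt "0 0 14" --pt "0 0 14" --pt "0 0 14" --roll '[0, 0, 0, 0, 0]'

```text
clock: 25.27
position: [0.5384, 0.3142, 0.0018]
ee_rot: [0.12, 0.993, -0.001, -0.002]
ft_force: [0.4, -0.4, -0.4]
grip_width: 1.001
```

Request:
send_rows --pt "0 0 0" --pt "0 0 0" --pt "0 0 0" --pt "0 0 0" --pt "0 0 0" --roll '[0, 0, 0, 0, 0]' --jaw 0.5 --newtons 35

```text
clock: 25.68
position: [0.5382, 0.3141, 0.0015]
ee_rot: [0.12, 0.993, -0.001, -0.002]
ft_force: [-1.0, -2.3, 5.9]
grip_width: 0.711
```

Request:
send_rows --pt "0 0 -25" --pt "0 0 -60" --pt "0 0 -95" --pt "0 0 -130" --pt "0 0 -160" --roll '[0, 0, 0, 0, 0]'

```text
clock: 26.1
position: [0.5386, 0.3146, 0.1632]
ee_rot: [0.12, 0.993, -0.001, -0.002]
ft_force: [1.6, 0.7, -1.7]
grip_width: 0.71
```

Request:
send_rows --pt "6 -34 0" --pt "13 -70 0" --pt "20 -106 0" --pt "27 -143 0" --pt "33 -179 0" --roll '[0, 0, 0, 0, 0]'

```text
clock: 26.52
position: [0.4629, 0.1473, 0.1609]
ee_rot: [0.12, 0.993, -0.002, -0.003]
ft_force: [-0.5, -0.0, 0.1]
grip_width: 0.709
```

Request:
send_rows --pt "6 -34 0" --pt "13 -70 0" --pt "20 -106 0" --pt "27 -143 0" --pt "33 -179 0" --roll '[0, 0, 0, 0, 0]'

```text
clock: 26.93
position: [0.3982, 0.0034, 0.1623]
ee_rot: [0.119, 0.993, -0.002, -0.002]
ft_force: [1.0, -0.5, -1.8]
grip_width: 0.71
```

```bash
python3 - <<'E'
from h import *
st();plan([.3885,-.0195,.091])
P,im,d=shot('18');p=monitor.get_obs()['position'];n,m=axis(P,im,d,p+[0,0,.02]);print(m-p)
E
```

```text
t 26.93 tcp [0.3982 0.0034 0.1623] yaw 2.9032 F [ 1.  -0.5 -1.8] g 0.71 q [ 1.25 -0.18 -1.24  2.05 -0.18  1.16  1.42] quat [ 0.119  0.993 -0.002 -0.002]
tool mm [  4.  -24.6  71.3]
plane 6955 12202 n [ 0.043 -0.001  0.999] tilt 2.5 yawx 178.8 ctr [0.3973 0.0031 0.1762]
[0.00214029 0.00810768 0.01360417]
```

Request:
send_rows --pt "2 -9 8" --pt "4 -18 18" --pt "4 -24.5 28" --pt "4 -24.5 38" --pt "4 -24.5 48" --roll '[0, 0, 0, 0, 0]' --newtons 25

```text
clock: 27.4
position: [0.3882, -0.0185, 0.1132]
ee_rot: [0.119, 0.993, -0.001, -0.003]
ft_force: [-0.7, 0.1, -0.1]
grip_width: 0.709
```

Request:
send_rows --pt "0 0 5" --pt "0 0 10" --pt "0 0 15" --pt "0 0 20" --pt "0 0 24" --roll '[0, 0, 0, 0, 0]'

```text
clock: 27.82
position: [0.388, -0.0183, 0.09]
ee_rot: [0.119, 0.993, -0.001, -0.004]
ft_force: [-3.6, -0.1, 9.3]
grip_width: 0.708
```

```bash
python3 - <<'E'
from h import *
st()
P,im,d=shot('19');p=monitor.get_obs()['position'];n,m=axis(P,im,d,p+[0,0,.02])
c=m-n*.009;print('centre-tcp',(c-p).round(4))
for z in (130,70): plan(O+A*z*1e-3-(c-p)*[1,1,1])
E
```

```text
t 27.82 tcp [ 0.388  -0.0183  0.09  ] yaw 2.9034 F [-3.6 -0.1  9.3] g 0.708 q [ 1.27  0.03 -1.31  2.15  0.04  0.99  1.27] quat [ 0.119  0.993 -0.001 -0.004]
plane 8121 13815 n [-0.603  0.139  0.785] tilt 38.2 yawx -13.0 ctr [ 0.3882 -0.0179  0.1066]
centre-tcp [ 0.0058 -0.0008  0.01  ]
tool mm [-34.   -1.  -72.2]
tool mm [-62.1  -0.9 -19.3]
```

Request:
send_rows --pt "0 0 -25" --pt "0 0 -50" --pt "-12 -0.5 -71" --pt "-25 -0.5 -71" --pt "-36 -0.5 -71" --roll '[0, 0, 0, 0, 0]'

```text
clock: 28.28
position: [0.4253, -0.0285, 0.1625]
ee_rot: [0.12, 0.993, -0.003, -0.001]
ft_force: [-1.1, 0.3, -0.8]
grip_width: 0.706
```

Request:
send_rows --pt "-6 0 11" --pt "-12 0 22" --pt "-18 0 34" --pt "-24 0 45" --pt "-27 0 53" --roll '[0, 0, 0, 0, 0]'

```text
clock: 28.7
position: [0.4501, -0.0338, 0.1066]
ee_rot: [0.119, 0.993, 0.0, -0.003]
ft_force: [4.0, -3.7, 9.2]
grip_width: 0.709
```

Request:
send_rows --pt "0 0 0" --pt "0 0 0" --pt "0 0 0" --pt "0 0 0" --pt "0 0 0" --roll '[0, 0, 0, 0, 0]' --jaw 1

```text
clock: 29.12
position: [0.4495, -0.0353, 0.1087]
ee_rot: [0.12, 0.993, -0.002, -0.002]
ft_force: [-0.8, -1.9, 1.8]
grip_width: 0.997
```

Request:
send_rows --pt "0 0 -15" --pt "0 0 -40" --pt "10 0 -65" --pt "25 0 -80" --pt "30 0 -90" --roll '[0, 0, 0, 0, 0]'

```text
clock: 29.53
position: [0.4207, -0.0272, 0.1986]
ee_rot: [0.12, 0.993, -0.001, -0.003]
ft_force: [-0.2, -1.1, -0.8]
grip_width: 0.996
```

```bash
python3 - <<'E'
from h import *
st()
P,im,d=shot('20');inside(P,d)
for x,z in [(-19,90),(-19,58)]:
    W=O+(x*X+z*A)*1e-3;plan(W)
E
```

```text
t 29.53 tcp [ 0.4207 -0.0272  0.1986] yaw 2.902 F [-0.2 -1.1 -0.8] g 0.996 q [ 1.43 -0.16 -1.34  1.95 -0.16  1.24  1.49] quat [ 0.12   0.993 -0.001 -0.003]
inside n 3925 z pct [56.4 57.9 62.7 69.5 72.2] slopes deg [-14.1  -3.7]
x -1 1161 67.6
y -1 1197 64.2
x 1 1169 58.6
y 1 1130 61.9
tool mm [-7.6 -0.5 74. ]
tool mm [-22.6  -0.5 102.2]
```

Request:
send_rows --pt "-2 0 15" --pt "-4 0 35" --pt "-6 0 55" --pt "-8 0 67" --pt "-8 0 74" --roll '[0, 0, 0, 0, 0]' --jaw 0

```text
clock: 30.0
position: [0.4277, -0.0298, 0.1228]
ee_rot: [0.12, 0.993, -0.001, -0.004]
ft_force: [-0.4, -0.2, 0.7]
grip_width: 0.301
```

Request:
send_rows --pt "-3 0 6" --pt "-6 0 12" --pt "-9 0 18" --pt "-12 0 24" --pt "-15 0 30" --roll '[0, 0, 0, 0, 0]'

```text
clock: 30.42
position: [0.4423, -0.0333, 0.0954]
ee_rot: [0.12, 0.993, -0.002, -0.004]
ft_force: [-54.0, 5.0, 122.9]
grip_width: -0.002
```

Request:
send_rows --pt "5 0 -10" --pt "15 0 -30" --pt "22 0 -55" --pt "23 0 -80" --pt "23 0 -102" --roll '[0, 0, 0, 0, 0]'

```text
clock: 30.83
position: [0.4207, -0.0272, 0.1971]
ee_rot: [0.119, 0.993, -0.002, -0.003]
ft_force: [-0.1, -0.8, -1.0]
grip_width: -0.004
```

```bash
python3 - <<'E'
from h import *
st()
P,im,d=shot('21');inside(P,d);plan([.49,-.31,.19])
E
```

```text
t 30.83 tcp [ 0.4207 -0.0272  0.1971] yaw 2.9021 F [-0.1 -0.8 -1. ] g -0.004 q [ 1.45 -0.17 -1.35  1.95 -0.17  1.23  1.49] quat [ 0.119  0.993 -0.002 -0.003]
inside n 2108 z pct [53.5 54.1 55.4 58.1 58.9] slopes deg [0.1 0.5]
x -1 1111 55.4
y -1 735 55.4
x 1 34 58.1
y 1 722 55.8
tool mm [-131.8 -258.8   11.7]
```

Request:
send_rows --pt "-13 -26 0" --pt "-26 -52 0" --pt "-40 -78 0" --pt "-53 -104 0" --pt "-66 -130 0" --roll '[0, 0, 0, 0, 0]' --jaw 1

```text
clock: 31.3
position: [0.4543, -0.1715, 0.1963]
ee_rot: [0.12, 0.993, -0.002, -0.003]
ft_force: [0.5, 0.3, 1.1]
grip_width: 0.706
```

Request:
send_rows --pt "-13 -26 0" --pt "-26 -52 0" --pt "-40 -78 0" --pt "-53 -104 0" --pt "-66 -130 0" --roll '[0, 0, 0, 0, 0]'

```text
clock: 31.72
position: [0.4875, -0.3134, 0.1968]
ee_rot: [0.12, 0.993, -0.002, -0.003]
ft_force: [0.7, -0.3, 0.3]
grip_width: 0.999
```

```bash
python3 - <<'E'
from h import *
st()
P,im,d=shot('22');top(P,d,(.49,-.31),.052,.004);top(P,d,(.49,-.31),.05,.008)
E
```

```text
t 31.72 tcp [ 0.4875 -0.3134  0.1968] yaw 2.9008 F [ 0.7 -0.3  0.3] g 0.999 q [ 1.36  0.49 -1.13  1.59  0.45  1.36  1.5 ] quat [ 0.12   0.993 -0.002 -0.003]
top 1090 [ 0.4886 -0.3095  0.0519] pct [[0.4597, -0.3399, 0.0483], [0.5198, -0.2797, 0.0536]] enc [ 0.4902 -0.3101] 0.0318
top 1251 [ 0.4899 -0.3098  0.0517] pct [[0.4595, -0.3398, 0.0426], [0.5197, -0.2798, 0.0536]] enc [ 0.4902 -0.3101] 0.0318
```

View pics/wrist22.png

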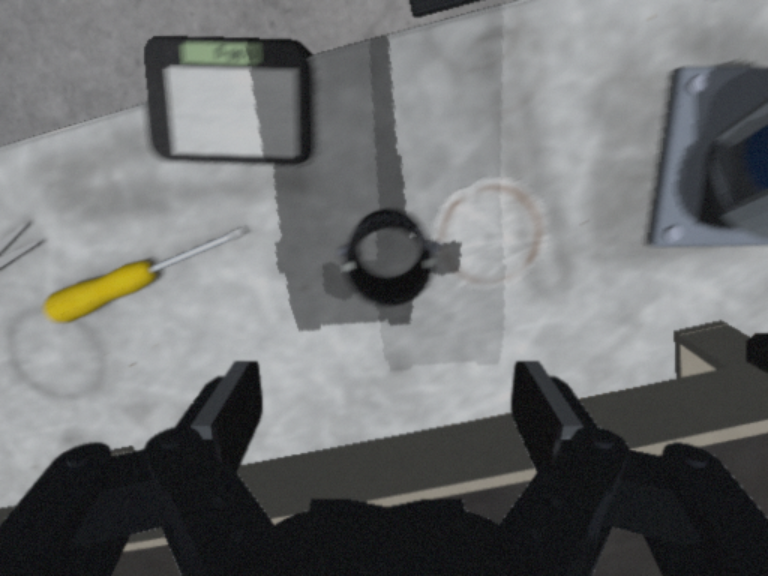

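```bash
python3 - <<'E'
from h import *
Z=np.load('wrist22.npz');P={k:Z[k] for k in Z.files};im=Z['im']
g=cv2.cvtColor(im,cv2.COLOR_BGR2GRAY)
W=lambda uv:onplane(P,uv,.052)
v,u=np.mgrid[130:210,220:300];w=W(np.c_[u.ravel(),v.ravel()]);r=np.hypot(w[:,0]-.49,w[:,1]+.31);k=(r>.0262)&(r<.031)&(g[v.ravel(),u.ravel()]>110)
a=np.degrees(np.arctan2(w[k][:,1]+.31,w[k][:,0]-.49));print(np.histogram(a,np.arange(-180,181,15)))
for lo,hi in((0,180),(-180,0)):
    s=(a>lo)&(a<hi);print(np.median(a[s]),s.sum())
m=W(np.array([[348,267],[430,263]])/1.5);e=m[1]-m[0];print(m.round(4),'line deg',np.degrees(np.arctan2(e[1],e[0])))
ty=2.9008;print('tool y dir deg',np.degrees(np.arctan2(-np.cos(ty),np.sin(ty))))
plan([.49,-.31,.031])
E
```

```text
(array([ 0,  0,  0,  0,  0,  7,  0,  0,  0,  0,  0,  0,  0,  6, 10, 15,  0,
        0,  0, 11,  4,  0,  0,  0]), array([-180, -165, -150, -135, -120, -105,  -90,  -75,  -60,  -45,  -30,
        -15,    0,   15,   30,   45,   60,   75,   90,  105,  120,  135,
        150,  165,  180]))
51.991394162439676 46
-99.10576863509965 7
[[ 0.4861 -0.3403  0.052 ]
 [ 0.4968 -0.2851  0.052 ]] line deg 79.0802441991328
tool y dir deg 76.2035972115492
tool mm [ -0.6  10.4 165.1]
```

Request:
send_rows --pt "0 5 30" --pt "0 10 60" --pt "0 10 95" --pt "0 10 125" --pt "0 10 150" --roll '[-0.02, -0.04, -0.05, -0.05, -0.05]'

```text
clock: 32.18
position: [0.4881, -0.3023, 0.0448]
ee_rot: [0.095, 0.995, -0.002, -0.003]
ft_force: [-0.8, -0.9, 0.6]
grip_width: 0.999
```

```bash
python3 - <<'E'
from h import *
st();plan([.49,-.31,.031])
E
```

```text
t 32.18 tcp [ 0.4881 -0.3023  0.0448] yaw 2.9512 F [-0.8 -0.9  0.6] g 0.999 q [ 1.27  0.64 -1.03  1.75  0.61  1.12  1.42] quat [ 0.095  0.995 -0.002 -0.003]
tool mm [-3.4 -7.2 13.8]
```

Request:
send_rows --pt "-2 -4 0" --pt "-3 -7 4" --pt "-3 -7 9" --pt "-3 -7 13" --pt "-3 -7 14" --roll '[0, 0, 0, 0, 0]'

```text
clock: 32.6
position: [0.4905, -0.3104, 0.0335]
ee_rot: [0.095, 0.995, -0.002, -0.002]
ft_force: [-0.8, -0.8, -0.4]
grip_width: 1.0
```

Request:
send_rows --pt "0 0 0" --pt "0 0 0" --pt "0 0 0" --pt "0 0 0" --pt "0 0 0" --roll '[0, 0, 0, 0, 0]' --jaw 0.5 --newtons 40

```text
clock: 33.02
position: [0.4905, -0.3102, 0.0338]
ee_rot: [0.095, 0.995, -0.002, -0.002]
ft_force: [-2.2, 0.2, 7.2]
grip_width: 0.714
```

Request:
send_rows --pt "0 0 -25" --pt "0 0 -60" --pt "0 0 -95" --pt "0 0 -130" --pt "0 0 -155" --roll '[0, 0, 0, 0, 0]'

```text
clock: 33.43
position: [0.4917, -0.3094, 0.1911]
ee_rot: [0.095, 0.995, -0.002, -0.002]
ft_force: [0.4, -0.5, -1.3]
grip_width: 0.71
```

```bash
python3 - <<'E'
from h import *
st();plan([.386,-.019,.175])
E
```

```text
t 33.43 tcp [ 0.4917 -0.3094  0.1911] yaw 2.9517 F [ 0.4 -0.5 -1.3] g 0.71 q [ 1.35  0.5  -1.14  1.59  0.47  1.35  1.53] quat [ 0.095  0.995 -0.002 -0.002]
tool mm [158.6 265.3  16.1]
```

Request:
send_rows --pt "15 25 0" --pt "31 52 0" --pt "47 79 0" --pt "63 106 0" --pt "79 132 0" --roll '[0, 0, 0, 0, 0]'

```text
clock: 33.85
position: [0.4378, -0.1634, 0.1873]
ee_rot: [0.095, 0.995, -0.002, -0.003]
ft_force: [0.2, 0.6, 0.8]
grip_width: 0.715
```

Request:
send_rows --pt "15 25 0" --pt "31 52 0" --pt "47 79 0" --pt "63 106 0" --pt "79 132 16" --roll '[0.01, 0.02, 0.03, 0.04, 0.0455]'

```text
clock: 34.27
position: [0.388, -0.0233, 0.1743]
ee_rot: [0.119, 0.993, -0.003, -0.0]
ft_force: [2.0, 2.1, -0.8]
grip_width: 0.708
```

Request:
send_rows --pt "0 0 8" --pt "0 0 16" --pt "0 0 22" --pt "0 0 28" --pt "0 0 33" --roll '[0, 0, 0, 0, 0]' --newtons 28

```text
clock: 34.68
position: [0.3861, -0.0238, 0.1396]
ee_rot: [0.118, 0.993, -0.001, -0.004]
ft_force: [-19.8, 1.3, 38.4]
grip_width: 0.713
```

```bash
python3 - <<'E'
from h import *
st();plan([.386,-.019,.121])
E
```

```text
t 34.68 tcp [ 0.3861 -0.0238  0.1396] yaw 2.9043 F [-19.8   1.3  38.4] g 0.713 q [ 1.51 -0.3  -1.36  2.1  -0.33  1.13  1.64] quat [ 0.118  0.993 -0.001 -0.004]
tool mm [ 1.2  4.6 18.6]
```

Request:
send_rows --pt "0 0 -10" --pt "0 0 -20" --pt "0 0 -30" --pt "0 0 -40" --pt "0 0 -45" --roll '[0, 0, 0, 0, 0]'

```text
clock: 35.1
position: [0.3874, -0.024, 0.1854]
ee_rot: [0.118, 0.993, -0.001, -0.003]
ft_force: [0.1, 0.1, -1.3]
grip_width: 0.711
```

```bash
python3 - <<'E'
from h import *
st()
P,im,d=shot('23');p=monitor.get_obs()['position'];n,m=axis(P,im,d,p+[0,0,.02],.04);print((m-p).round(4))
E
```

```text
t 35.1 tcp [ 0.3874 -0.024   0.1854] yaw 2.9042 F [ 0.1  0.1 -1.3] g 0.711 q [ 1.43 -0.36 -1.23  2.04 -0.35  1.25  1.67] quat [ 0.118  0.993 -0.001 -0.003]
plane 4204 11061 n [-0.013  0.005  1.   ] tilt 0.8 yawx -22.7 ctr [ 0.3842 -0.0226  0.2039]
[-0.0034  0.0013  0.0181]
```

Request:
send_rows --pt "0 0 -30" --pt "-30 1 -45" --pt "-65 2 -45" --pt "-102 3 -45" --pt "-140 4 -45" --roll '[0, 0, 0, 0, 0]'

```text
clock: 35.57
position: [0.4559, -0.0416, 0.2326]
ee_rot: [0.116, 0.993, -0.004, -0.009]
ft_force: [-0.2, 0.7, -0.9]
grip_width: 0.708
```

Request:
send_rows --pt "-21 1 0" --pt "-21 1 0" --pt "-21 1 20" --pt "-21 1 40" --pt "-21 1 55" --roll '[0, 0, 0, 0, 0]'

```text
clock: 35.98
position: [0.4732, -0.0437, 0.1755]
ee_rot: [0.114, 0.993, -0.003, -0.011]
ft_force: [-12.3, -13.2, 41.1]
grip_width: 0.712
```

```bash
python3 - <<'E'
from h import *
st();plan([.545,-.0575,.1555])
b=O+(44.5*X+50*A)*1e-3;print(b)
E
```

```text
t 35.98 tcp [ 0.4732 -0.0437  0.1755] yaw 2.9124 F [-12.3 -13.2  41.1] g 0.712 q [ 1.17  0.28 -1.31  1.85  0.28  1.25  1.12] quat [ 0.114  0.993 -0.003 -0.011]
tool mm [-73.    2.8  20. ]
[ 0.50108055 -0.04609254  0.12203886]
```

Request:
send_rows --pt "0 0 -15" --pt "0 0 -30" --pt "0 0 -45" --pt "0 0 -55" --pt "0 0 -60" --roll '[0, 0, 0, 0, 0]'

```text
clock: 36.4
position: [0.4754, -0.0436, 0.2382]
ee_rot: [0.115, 0.993, -0.003, -0.009]
ft_force: [-0.0, -0.3, -1.1]
grip_width: 0.712
```

```bash
python3 - <<'E'
from h import *
st();plan([.545,-.0575,.235])
P,im,d=shot('24');p=monitor.get_obs()['position'];n,m=axis(P,im,d,p+[0,0,.02],.04);print((m-p).round(4))
E
```

```text
t 36.4 tcp [ 0.4754 -0.0436  0.2382] yaw 2.9119 F [-0.  -0.3 -1.1] g 0.712 q [ 1.24  0.2  -1.35  1.76  0.2   1.36  1.19] quat [ 0.115  0.993 -0.003 -0.009]
tool mm [-71.    2.3   3.2]
plane 4273 11198 n [-0.012 -0.015  1.   ] tilt 1.1 yawx 51.4 ctr [ 0.4721 -0.0423  0.2573]
[-0.0035  0.0013  0.0189]
```

Request:
send_rows --pt "-14 0.5 0" --pt "-28 1 0" --pt "-43 1 0" --pt "-58 2 0" --pt "-71 2 3" --roll '[0, 0, 0, 0, 0.006]'

```text
clock: 36.87
position: [0.5453, -0.0578, 0.232]
ee_rot: [0.117, 0.993, -0.003, -0.01]
ft_force: [0.3, 0.6, -0.9]
grip_width: 0.71
```

```bash
python3 - <<'E'
from h import *
st();plan([.545,-.0575,.1555])
E
```

```text
t 36.87 tcp [ 0.5453 -0.0578  0.232 ] yaw 2.9063 F [ 0.3  0.6 -0.9] g 0.71 q [ 0.98  0.42 -1.21  1.6   0.4   1.42  1.06] quat [ 0.117  0.993 -0.003 -0.01 ]
tool mm [ 0.4  0.2 76.5]
```

Request:
send_rows --pt "0 0 16" --pt "0 0 34" --pt "0 0 52" --pt "0 0 68" --pt "0 0 76" --roll '[0, 0, 0, 0, 0]' --newtons 22

```text
clock: 37.28
position: [0.5417, -0.0581, 0.1541]
ee_rot: [0.117, 0.993, -0.003, -0.012]
ft_force: [-0.5, -1.0, -1.2]
grip_width: 0.706
```

Request:
send_rows --pt "5 0 0" --pt "10 0 0" --pt "15 0 -1" --pt "20 0 -2" --pt "24 0 -4" --roll '[0, 0, 0, 0, 0]'

```text
clock: 37.7
position: [0.521, -0.0523, 0.163]
ee_rot: [0.117, 0.993, -0.004, -0.008]
ft_force: [6.0, -0.2, -0.9]
grip_width: 0.714
```

```bash
python3 - <<'E'
from h import *
st()
P,im,d=shot('25');p=monitor.get_obs()['position'];n,m=axis(P,im,d,p+[0,0,.02],.04);print((m-p).round(4))
E
```

```text
t 37.7 tcp [ 0.521  -0.0523  0.163 ] yaw 2.9064 F [ 6.  -0.2 -0.9] g 0.714 q [ 1.01  0.42 -1.21  1.76  0.41  1.27  1.03] quat [ 0.117  0.993 -0.004 -0.008]
plane 4386 10382 n [-0.163  0.027  0.986] tilt 9.5 yawx -9.5 ctr [ 0.5188 -0.0511  0.1817]
[-0.0019  0.001   0.0183]
```

Request:
send_rows --pt "4 0 -1" --pt "8 0 -3" --pt "12 0 -4" --pt "15 0 -5" --pt "17 0 -6" --roll '[0, 0, 0, 0, 0]'

```text
clock: 38.17
position: [0.5045, -0.0483, 0.169]
ee_rot: [0.117, 0.993, -0.004, -0.008]
ft_force: [5.3, -0.4, -1.0]
grip_width: 0.709
```

```bash
python3 - <<'E'
from h import *
st()
P,im,d=shot('26');p=monitor.get_obs()['position'];n,m=axis(P,im,d,p+[0,0,.02],.04);print((m-p).round(4))
E
```

```text
t 38.17 tcp [ 0.5045 -0.0483  0.169 ] yaw 2.9064 F [ 5.3 -0.4 -1. ] g 0.709 q [ 1.06  0.37 -1.25  1.79  0.38  1.27  1.05] quat [ 0.117  0.993 -0.004 -0.008]
plane 4554 9526 n [-0.42   0.097  0.902] tilt 25.5 yawx -13.0 ctr [ 0.5044 -0.0478  0.1875]
[0.0001 0.0005 0.0184]
```

Request:
send_rows --pt "3 0 -1" --pt "3.5 0 -2" --pt "3.5 0 -12" --pt "3.5 0 -25" --pt "3.5 0 -38" --roll '[0, 0, 0, 0, 0]' --newtons 30

```text
clock: 38.63
position: [0.5003, -0.0469, 0.207]
ee_rot: [0.117, 0.993, -0.004, -0.01]
ft_force: [-0.1, 0.8, -2.0]
grip_width: 0.711
```

Request:
send_rows --pt "15 0 0" --pt "35 0 0" --pt "55 0 0" --pt "75 0 0" --pt "93 0 0" --roll '[0, 0, 0, 0, 0]'

```text
clock: 39.05
position: [0.4177, -0.027, 0.2077]
ee_rot: [0.116, 0.993, -0.004, -0.014]
ft_force: [-0.4, -0.5, -1.9]
grip_width: 0.709
```

```bash
python3 - <<'E'
from h import *
st()
for z in (175,125,112,100): plan(O+A*z*1e-3-[0,0,.0095])
P,im,d=shot('27');p=monitor.get_obs()['position'];n,m=axis(P,im,d,p+[0,0,.02],.04);print((m-p).round(4))
inside(P,d)
E
```

```text
t 39.05 tcp [ 0.4177 -0.027   0.2077] yaw 2.9089 F [-0.4 -0.5 -1.9] g 0.709 q [ 1.45 -0.16 -1.35  1.93 -0.15  1.28  1.49] quat [ 0.116  0.993 -0.004 -0.014]
tool mm [12.4  1.   5.7]
tool mm [-11.1   0.9  49.8]
tool mm [-17.2   0.9  61.3]
tool mm [-22.8   0.9  71.9]
plane 4561 9525 n [-0.425  0.1    0.9  ] tilt 25.9 yawx -13.2 ctr [ 0.4181 -0.0266  0.2262]
[ 0.0023 -0.0006  0.0181]
inside n 2460 z pct [53.5 54.1 55.2 58.1 58.8] slopes deg [3.6 0.5]
x -1 231 54.8
y -1 738 55.2
x 1 918 56.3
y 1 684 55.5
```

Request:
send_rows --pt "6 1 2" --pt "12 1 5" --pt "8 1 14" --pt "2 1 25" --pt "-4 1 36" --roll '[0, 0, 0, 0, 0]'

```text
clock: 39.52
position: [0.4217, -0.0284, 0.1724]
ee_rot: [0.117, 0.993, -0.007, -0.013]
ft_force: [-0.3, -0.9, -0.7]
grip_width: 0.709
```

Request:
send_rows --pt "-2 0 4" --pt "-4 0 8" --pt "-6 0 11" --pt "-8 0 14" --pt "-9 0 16" --roll '[0, 0, 0, 0, 0]'

```text
clock: 39.93
position: [0.4296, -0.0304, 0.1554]
ee_rot: [0.117, 0.993, -0.004, -0.014]
ft_force: [-0.9, 0.4, -2.3]
grip_width: 0.709
```

```bash
python3 - <<'E'
from h import *
st()
for z in (112,100): plan(O+A*z*1e-3-[0,0,.0095])
E
```

```text
t 39.93 tcp [ 0.4296 -0.0304  0.1554] yaw 2.9079 F [-0.9  0.4 -2.3] g 0.709 q [ 1.33  0.15 -1.41  1.97  0.16  1.18  1.19] quat [ 0.117  0.993 -0.004 -0.014]
tool mm [-4.8  1.4  9. ]
tool mm [-10.4   1.4  19.6]
```

Request:
send_rows --pt "-1 1 2" --pt "-2 1 4" --pt "-3 1 6" --pt "-4 1 8" --pt "-5 1 9" --roll '[0, 0, 0, 0, 0]'

```text
clock: 40.35
position: [0.4341, -0.0308, 0.1459]
ee_rot: [0.117, 0.993, -0.005, -0.014]
ft_force: [-0.6, -0.8, -0.6]
grip_width: 0.706
```

Request:
send_rows --pt "-1 0 2" --pt "-2 0 4" --pt "-3 0 6" --pt "-4 0 8" --pt "-5 0 9" --roll '[0, 0, 0, 0, 0]'

```text
clock: 40.77
position: [0.4385, -0.0319, 0.1366]
ee_rot: [0.117, 0.993, -0.004, -0.014]
ft_force: [-1.4, 0.1, 1.1]
grip_width: 0.71
```

```bash
python3 - <<'E'
from h import *
st()
for z in (100,97): plan(O+A*z*1e-3-[0,0,.0095])
P,im,d=shot('28');p=monitor.get_obs()['position'];n,m=axis(P,im,d,p+[0,0,.02],.04)
print('ring top in barrel frame mm',((m-O)@np.c_[X,Y,A]*1e3).round(1))
E
```

```text
t 40.77 tcp [ 0.4385 -0.0319  0.1366] yaw 2.9077 F [-1.4  0.1  1.1] g 0.71 q [ 1.23  0.23 -1.35  1.97  0.25  1.16  1.12] quat [ 0.117  0.993 -0.004 -0.014]
tool mm [-1.4  0.8  0.8]
tool mm [-2.8  0.8  3.5]
plane 4597 9538 n [-0.426  0.102  0.899] tilt 26.0 yawx -13.4 ctr [ 0.4392 -0.0314  0.1552]
ring top in barrel frame mm [ 3.900e+00 -1.000e-01  1.092e+02]
```

Request:
send_rows --pt "-0.5 0.5 1" --pt "-1 0.8 2" --pt "-1.4 0.8 3" --pt "-1.4 0.8 3" --pt "-1.4 0.8 3" --roll '[0, 0, 0, 0.03, 0.06]' --newtons 35

```text
clock: 41.23
position: [0.4401, -0.0307, 0.134]
ee_rot: [0.147, 0.989, -0.004, -0.014]
ft_force: [-5.3, 3.8, 6.3]
grip_width: 0.71
```

Request:
send_rows --pt "0 0 0" --pt "0 0 0" --pt "0 0 0" --pt "0 0 0" --pt "0 0 0" --roll '[0.05, 0.1, 0.15, 0.2, 0.25]'

```text
clock: 41.65
position: [0.4403, -0.0272, 0.1351]
ee_rot: [0.268, 0.963, -0.004, -0.014]
ft_force: [-14.5, 16.6, 27.7]
grip_width: 0.712
```

```bash
cat >> h.py <<'E'
def ring(P,im,d):
    """ring top: height in barrel frame, tilt, and angle of the white marks about the barrel axis"""
    v,u=np.nonzero(d>0);L=(cloud(P,np.c_[u,v],d[v,u])-O)@np.c_[X,Y,A]*1e3;r=np.hypot(L[:,0],L[:,1])
    k=(L[:,2]>100)&(L[:,2]<114)&(r<36);B=L[k];b=(0,);g=np.random.default_rng(0)
    for _ in range(800):
        p=B[g.choice(len(B),3,0)];n=np.cross(p[1]-p[0],p[2]-p[0]);l=np.linalg.norm(n)
        if l<1 or abs(n[2])/l<.9: continue
        s=abs((B-p[0])@n/l)<1
        if s.sum()>b[0]: b=(s.sum(),s)
    Q=B[b[1]];f=np.linalg.lstsq(np.c_[Q[:,:2],np.ones(len(Q))],Q[:,2],rcond=None)[0]
    (c,R)=cv2.minEnclosingCircle(np.float32(Q[:,:2]));print('ring top z',f[2].round(1),'slopes',np.degrees(np.arctan(f[:2])).round(1),'circ',np.round(c,1),round(R,1))
    br=im[v,u].mean(1)[k][b[1]];h=br>np.percentile(br,99)*.75;q=Q[h]
    a=np.degrees(np.arctan2(q[:,1]-c[1],q[:,0]-c[0]));print('marks',np.percentile(br,[50,99]).round(),[(e,int(x)) for x,e in zip(*np.histogram(a,np.arange(-180,181,10))) if x])
E
python3 - <<'E'
from h import *
st()
P,im,d=shot('29');ring(P,im,d)
Z=np.load('wrist28.npz');ring({k:Z[k] for k in Z.files},Z['im'],Z['d'])
E
```

```text
t 41.65 tcp [ 0.4403 -0.0272  0.1351] yaw 2.5993 F [-14.5  16.6  27.7] g 0.712 q [ 1.16  0.21 -1.28  1.97  0.21  1.15  0.83] quat [ 0.268  0.963 -0.004 -0.014]
ring top z 108.8 slopes [-4.5 -6.7] circ [-0.3  0.2] 35.9
marks [ 32. 141.] [(np.int64(-110), 49), (np.int64(-100), 36), (np.int64(-80), 1), (np.int64(-70), 2), (np.int64(-60), 4), (np.int64(-50), 1), (np.int64(60), 15), (np.int64(70), 58), (np.int64(90), 1), (np.int64(120), 1)]
ring top z 109.4 slopes [-2.   0.2] circ [-0.8 -0.2] 35.5
marks [ 31. 139.] [(np.int64(-90), 69), (np.int64(-80), 13), (np.int64(-60), 4), (np.int64(50), 2), (np.int64(70), 11), (np.int64(80), 71), (np.int64(110), 1)]
```

Request:
send_rows --pt "0 0 -1" --pt "0 0 -2" --pt "0 0 -3" --pt "0 0 -4" --pt "0 0 -4" --roll '[0, 0, 0, 0, -0.05]' --jaw 1

```text
clock: 42.12
position: [0.4405, -0.0318, 0.138]
ee_rot: [0.245, 0.969, -0.006, -0.013]
ft_force: [0.3, -0.3, -0.8]
grip_width: 1.001
```

Request:
send_rows --pt "0 0 0" --pt "0 0 0" --pt "0 0 0" --pt "0 0 0" --pt "0 0 0" --roll '[-0.12, -0.24, -0.36, -0.48, -0.6]'

```text
clock: 42.53
position: [0.4404, -0.0319, 0.1379]
ee_rot: [-0.056, 0.998, -0.002, -0.014]
ft_force: [0.6, 0.2, 0.3]
grip_width: 1.003
```

```bash
python3 - <<'E'
from h import *
st();plan([.438,-.031,.138])
P,im,d=shot('30');ring(P,im,d)
E
```

```text
t 42.53 tcp [ 0.4404 -0.0319  0.1379] yaw -3.0302 F [0.6 0.2 0.3] g 1.003 q [ 1.26  0.27 -1.39  1.97  0.29  1.17  1.43] quat [-0.056  0.998 -0.002 -0.014]
tool mm [ 2.3  1.1 -0.1]
ring top z 108.9 slopes [0.4 0.4] circ [-2.9 -0.1] 31.3
marks [ 27. 130.] [(np.int64(-110), 35), (np.int64(-100), 44), (np.int64(40), 1), (np.int64(50), 2), (np.int64(60), 5), (np.int64(70), 45), (np.int64(80), 34), (np.int64(90), 1), (np.int64(100), 1), (np.int64(110), 3), (np.int64(120), 3), (np.int64(130), 6)]
```

Request:
send_rows --pt "4 0.5 0" --pt "4 0.5 0" --pt "4 0.5 0" --pt "4 0.5 0" --pt "4 0.5 0" --roll '[0, 0, 0, 0, 0]' --jaw 0.5 --newtons 40

```text
clock: 43.0
position: [0.4361, -0.0315, 0.138]
ee_rot: [-0.052, 0.999, -0.002, -0.014]
ft_force: [-2.3, 0.8, 1.4]
grip_width: 0.707
```

Request:
send_rows --pt "0 0 0" --pt "0 0 0" --pt "0 0 0" --pt "0 0 0" --pt "0 0 0" --roll '[0.07, 0.14, 0.21, 0.28, 0.35]'

```text
clock: 43.42
position: [0.4374, -0.0294, 0.1389]
ee_rot: [0.123, 0.992, -0.003, -0.013]
ft_force: [-1.6, 8.6, 13.5]
grip_width: 0.706
```

```bash
python3 - <<'E'
from h import *
st()
P,im,d=shot('31');ring(P,im,d)
E
```

```text
t 43.42 tcp [ 0.4374 -0.0294  0.1389] yaw 2.8954 F [-1.6  8.6 13.5] g 0.706 q [ 1.22  0.2  -1.33  1.98  0.21  1.15  1.13] quat [ 0.123  0.992 -0.003 -0.013]
ring top z 109.1 slopes [-0.3 -8.4] circ [ 0.4 -1. ] 34.9
marks [ 28. 135.] [(np.int64(-140), 10), (np.int64(-130), 75), (np.int64(-110), 1), (np.int64(-70), 2), (np.int64(50), 2), (np.int64(60), 56), (np.int64(70), 28), (np.int64(110), 1)]
```

Request:
send_rows --pt "0 0 0" --pt "0 0 0" --pt "0 0 0" --pt "0 0 0" --pt "0 0 0" --roll '[0, 0, 0, -0.06, -0.14]' --jaw 1

```text
clock: 43.88
position: [0.4361, -0.0318, 0.1378]
ee_rot: [0.051, 0.999, -0.004, -0.014]
ft_force: [-0.2, 0.5, -0.3]
grip_width: 0.994
```

```bash
python3 - <<'E'
from h import *
st()
P,im,d=shot('32');ring(P,im,d)
plan(O+.104*A-.0025*X-[0,0,.0135])
E
```

```text
t 43.88 tcp [ 0.4361 -0.0318  0.1378] yaw 3.0395 F [-0.2  0.5 -0.3] g 0.994 q [ 1.24  0.22 -1.35  1.98  0.23  1.16  1.26] quat [ 0.051  0.999 -0.004 -0.014]
ring top z 109.2 slopes [0.2 0.4] circ [-2.6  0.1] 31.2
marks [ 29. 130.] [(np.int64(-120), 66), (np.int64(-110), 29), (np.int64(-70), 1), (np.int64(50), 2), (np.int64(60), 63), (np.int64(70), 35), (np.int64(80), 3), (np.int64(90), 5), (np.int64(100), 1), (np.int64(110), 2), (np.int64(120), 2)]
tool mm [0.2 1.4 3.6]
```

Request:
send_rows --pt "0 0.5 0" --pt "0 1 0" --pt "0 1 0" --pt "0 1 0" --pt "0 1 0" --roll '[-0.06, -0.12, -0.12, -0.12, -0.12]'

```text
clock: 44.35
position: [0.4363, -0.0306, 0.1379]
ee_rot: [-0.007, 1.0, -0.003, -0.014]
ft_force: [0.1, -0.4, -0.0]
grip_width: 0.999
```

Request:
send_rows --pt "0 0 0" --pt "0 0 0" --pt "0 0 0" --pt "0 0 0" --pt "0 0 0" --roll '[0, 0, 0, 0, 0]' --jaw 0.5 --newtons 40

```text
clock: 44.77
position: [0.4366, -0.0307, 0.1381]
ee_rot: [-0.008, 1.0, -0.003, -0.014]
ft_force: [1.3, -2.1, 1.2]
grip_width: 0.708
```

Request:
send_rows --pt "-1 0 2" --pt "-2 0 4" --pt "-2 0 4" --pt "-2 0 4" --pt "-2 0 4" --roll '[0, 0, 0.06, 0.12, 0.18]'

```text
clock: 45.18
position: [0.4388, -0.03, 0.1351]
ee_rot: [0.083, 0.996, -0.004, -0.014]
ft_force: [-8.5, 2.7, 23.9]
grip_width: 0.709
```

Request:
send_rows --pt "0 0 0" --pt "0 0 0" --pt "0 0 0" --pt "0 0 0" --pt "0 0 0" --roll '[0.06, 0.12, 0.18, 0.24, 0.3]'

```text
clock: 45.6
position: [0.4406, -0.0291, 0.1355]
ee_rot: [0.23, 0.973, -0.005, -0.011]
ft_force: [5.0, 1.0, 11.7]
grip_width: 0.71
```

```bash
python3 - <<'E'
from h import *
st()
P,im,d=shot('33');ring(P,im,d)
E
```

```text
t 45.6 tcp [ 0.4406 -0.0291  0.1355] yaw 2.6772 F [ 5.   1.  11.7] g 0.71 q [ 1.16  0.19 -1.26  1.98  0.2   1.14  0.92] quat [ 0.23   0.973 -0.005 -0.011]
ring top z 108.5 slopes [ 1.2 -6.6] circ [-0.1  0.1] 35.8
marks [ 30. 136.] [(np.int64(-150), 72), (np.int64(-140), 14), (np.int64(-120), 1), (np.int64(-70), 1), (np.int64(-50), 1), (np.int64(50), 69), (np.int64(60), 29)]
```

Request:
send_rows --pt "0 0 -1" --pt "0 0 -2" --pt "0 0 -2" --pt "0 0 -2" --pt "0 0 -2" --roll '[0, 0, 0, -0.06, -0.18]' --jaw 1

```text
clock: 46.07
position: [0.4379, -0.0305, 0.1357]
ee_rot: [0.141, 0.99, -0.005, -0.014]
ft_force: [-0.6, 0.3, -0.4]
grip_width: 1.001
```

Request:
send_rows --pt "0 0 0" --pt "0 0 0" --pt "0 0 0" --pt "0 0 0" --pt "0 0 0" --roll '[-0.1, -0.2, -0.3, -0.37, -0.37]'

```text
clock: 46.48
position: [0.4378, -0.0305, 0.1355]
ee_rot: [-0.045, 0.999, -0.002, -0.015]
ft_force: [0.6, 0.5, 0.5]
grip_width: 1.0
```

```bash
python3 - <<'E'
from h import *
st()
P,im,d=shot('34');ring(P,im,d)
plan(O+.104*A-.0025*X-[0,0,.0135])
E
```

```text
t 46.48 tcp [ 0.4378 -0.0305  0.1355] yaw -3.0522 F [0.6 0.5 0.5] g 1.0 q [ 1.24  0.24 -1.37  1.98  0.26  1.16  1.43] quat [-0.045  0.999 -0.002 -0.015]
ring top z 109.4 slopes [0.2 0.5] circ [-2.8 -0.1] 31.4
marks [ 27. 131.] [(np.int64(-140), 48), (np.int64(-130), 34), (np.int64(40), 52), (np.int64(50), 44), (np.int64(60), 6), (np.int64(70), 3), (np.int64(80), 2), (np.int64(90), 1), (np.int64(100), 4), (np.int64(110), 4), (np.int64(120), 1)]
tool mm [1.8 0.1 1.5]
```

Request:
send_rows --pt "2 0 0" --pt "2 0 0" --pt "2 0 0" --pt "2 0 0" --pt "2 0 0" --roll '[0, 0, 0, 0, 0]' --jaw 0.5 --newtons 45

```text
clock: 46.95
position: [0.4364, -0.0309, 0.1361]
ee_rot: [-0.043, 0.999, -0.002, -0.014]
ft_force: [-0.5, -2.3, 2.9]
grip_width: 0.713
```

Request:
send_rows --pt "-1 0 2" --pt "-1.5 0 3" --pt "-1.5 0 3" --pt "-1.5 0 3" --pt "-1.5 0 3" --roll '[0.04, 0.1, 0.16, 0.22, 0.28]'

```text
clock: 47.37
position: [0.4387, -0.0282, 0.1343]
ee_rot: [0.097, 0.995, -0.003, -0.013]
ft_force: [-3.6, 5.0, 18.4]
grip_width: 0.71
```

Request:
send_rows --pt "0 0 0" --pt "0 0 0" --pt "0 0 0" --pt "0 0 0" --pt "0 0 0" --roll '[0.06, 0.12, 0.18, 0.24, 0.28]'

```text
clock: 47.78
position: [0.4397, -0.0304, 0.134]
ee_rot: [0.236, 0.972, -0.006, -0.011]
ft_force: [6.2, -3.5, 2.8]
grip_width: 0.707
```

```bash
python3 - <<'E'
from h import *
st()
P,im,d=shot('35');ring(P,im,d)
E
```

```text
t 47.78 tcp [ 0.4397 -0.0304  0.134 ] yaw 2.6659 F [ 6.2 -3.5  2.8] g 0.707 q [ 1.15  0.19 -1.25  1.98  0.2   1.13  0.91] quat [ 0.236  0.972 -0.006 -0.011]
ring top z 109.1 slopes [ 3.8 -7.3] circ [0.1 0.2] 35.6
marks [ 28. 137.] [(np.int64(-170), 35), (np.int64(-160), 44), (np.int64(-120), 1), (np.int64(-80), 1), (np.int64(-60), 1), (np.int64(30), 64), (np.int64(40), 38), (np.int64(100), 1), (np.int64(120), 1)]
```

Request:
send_rows --pt "0 0 0" --pt "0 0 0" --pt "0 0 0" --pt "0 0 0" --pt "0 0 0" --roll '[0, 0, 0, -0.06, -0.18]' --jaw 1

```text
clock: 48.25
position: [0.4374, -0.0302, 0.1327]
ee_rot: [0.145, 0.989, -0.005, -0.014]
ft_force: [0.2, -0.4, 0.0]
grip_width: 0.996
```

Request:
send_rows --pt "0 0 0" --pt "0 0 0" --pt "0 0 0" --pt "0 0 0" --pt "0 0 0" --roll '[-0.1, -0.2, -0.3, -0.38, -0.38]'

```text
clock: 48.67
position: [0.4374, -0.0303, 0.1327]
ee_rot: [-0.045, 0.999, -0.002, -0.015]
ft_force: [0.3, 0.1, -0.6]
grip_width: 1.002
```

```bash
python3 - <<'E'
from h import *
st()
P,im,d=shot('36');ring(P,im,d)
plan(O+.104*A-.0025*X-[0,0,.0135])
cv2.imwrite('pics/w36c.png',cv2.resize(im[150:330,130:390],(780,540)))
E
```

```text
t 48.67 tcp [ 0.4374 -0.0303  0.1327] yaw -3.0515 F [ 0.3  0.1 -0.6] g 1.002 q [ 1.23  0.24 -1.35  1.98  0.26  1.15  1.43] quat [-0.045  0.999 -0.002 -0.015]
ring top z 108.7 slopes [0.2 0.1] circ [-1.  -1.9] 31.3
marks [ 28. 132.] [(np.int64(-160), 41), (np.int64(-150), 35), (np.int64(-70), 1), (np.int64(20), 42), (np.int64(30), 65), (np.int64(60), 1), (np.int64(70), 4), (np.int64(80), 3), (np.int64(90), 1), (np.int64(110), 2), (np.int64(120), 3)]
tool mm [ 1.4 -0.1 -1.4]
```

View pics/w36c.png

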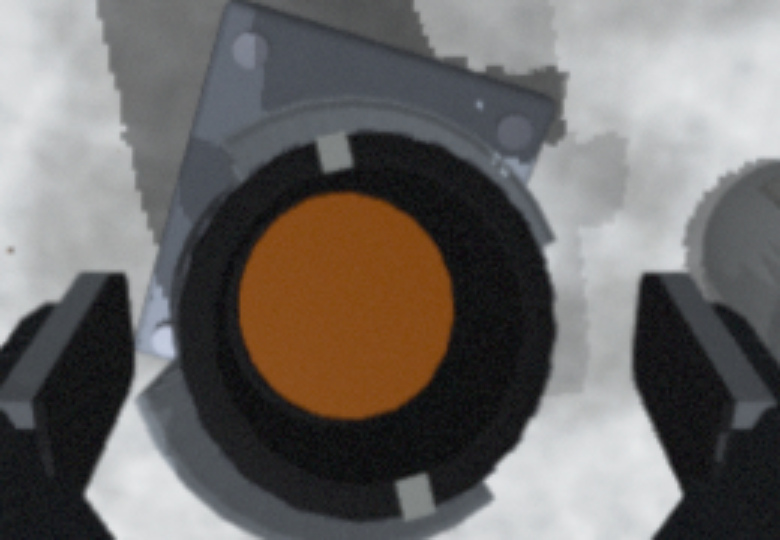

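Request:
send_rows --pt "1 0 -3" --pt "1 0 -3" --pt "1 0 -3" --pt "1 0 -3" --pt "1 0 -3" --roll '[0, 0, 0, 0, 0]' --jaw 0.5 --newtons 55

```text
clock: 49.13
position: [0.4373, -0.0306, 0.1364]
ee_rot: [-0.043, 0.999, -0.002, -0.014]
ft_force: [-1.1, -0.4, 6.7]
grip_width: 0.707
```

Request:
send_rows --pt "-1 0 2" --pt "-1.5 0 3" --pt "-1.5 0 3" --pt "-1.5 0 3" --pt "-1.5 0 3" --roll '[0.04, 0.1, 0.16, 0.22, 0.28]'

```text
clock: 49.55
position: [0.4396, -0.029, 0.1346]
ee_rot: [0.097, 0.995, -0.004, -0.013]
ft_force: [-4.6, 1.7, 23.0]
grip_width: 0.704
```

Request:
send_rows --pt "0 0 0" --pt "0 0 0" --pt "0 0 0" --pt "0 0 0" --pt "0 0 0" --roll '[0.06, 0.12, 0.18, 0.24, 0.28]'

```text
clock: 49.97
position: [0.4418, -0.031, 0.1344]
ee_rot: [0.236, 0.972, -0.006, -0.009]
ft_force: [4.2, -0.1, 11.4]
grip_width: 0.704
```

Request:
send_rows --pt "0 0 0" --pt "0 0 0" --pt "0 0 0" --pt "0 0 0" --pt "0 0 0" --roll '[0, 0, 0, -0.06, -0.18]' --jaw 1

```text
clock: 50.38
position: [0.4378, -0.0303, 0.1327]
ee_rot: [0.145, 0.989, -0.005, -0.014]
ft_force: [-0.5, 0.8, 0.9]
grip_width: 1.001
```

Request:
send_rows --pt "0 0 0" --pt "0 0 0" --pt "0 0 0" --pt "0 0 0" --pt "0 0 0" --roll '[-0.1, -0.2, -0.3, -0.38, -0.38]'

```text
clock: 50.8
position: [0.4378, -0.0303, 0.1326]
ee_rot: [-0.045, 0.999, -0.002, -0.015]
ft_force: [0.9, 0.5, -1.1]
grip_width: 1.0
```

```bash
python3 - <<'E'
from h import *
st()
P,im,d=shot('37');ring(P,im,d)
E
```

```text
t 50.8 tcp [ 0.4378 -0.0303  0.1326] yaw -3.0514 F [ 0.9  0.5 -1.1] g 1.0 q [ 1.22  0.24 -1.35  1.98  0.26  1.15  1.43] quat [-0.045  0.999 -0.002 -0.015]
ring top z 107.3 slopes [0.3 0.3] circ [-1.5 -1.7] 31.3
marks [ 27. 133.] [(np.int64(-180), 7), (np.int64(-170), 88), (np.int64(0), 2), (np.int64(10), 102), (np.int64(20), 9), (np.int64(50), 6), (np.int64(60), 3), (np.int64(70), 4), (np.int64(80), 1), (np.int64(90), 2), (np.int64(100), 2), (np.int64(110), 3), (np.int64(120), 3)]
```

Request:
send_rows --pt "1 0 -3" --pt "1 0 -3" --pt "1 0 -3" --pt "1 0 -3" --pt "1 0 -3" --roll '[0, 0, 0, 0, 0]' --jaw 0.5 --newtons 60

```text
clock: 51.27
position: [0.4378, -0.0308, 0.1366]
ee_rot: [-0.042, 0.999, -0.003, -0.014]
ft_force: [-1.8, -0.9, 7.3]
grip_width: 0.699
```

Request:
send_rows --pt "-1 0 2" --pt "-1.5 0 3" --pt "-1.5 0 3" --pt "-1.5 0 3" --pt "-1.5 0 3" --roll '[0.04, 0.1, 0.16, 0.22, 0.28]'

```text
clock: 51.68
position: [0.4401, -0.0286, 0.1355]
ee_rot: [0.098, 0.995, -0.004, -0.013]
ft_force: [-14.3, 5.7, 43.2]
grip_width: 0.698
```

Request:
send_rows --pt "0 0 0" --pt "0 0 0" --pt "0 0 0" --pt "0 0 0" --pt "0 0 0" --roll '[0.06, 0.12, 0.18, 0.24, 0.28]'

```text
clock: 52.1
position: [0.4428, -0.0304, 0.1354]
ee_rot: [0.236, 0.972, -0.006, -0.008]
ft_force: [17.8, -9.4, 0.2]
grip_width: 0.701
```

Request:
send_rows --pt "0 0 0" --pt "0 0 0" --pt "0 0 0" --pt "0 0 0" --pt "0 0 0" --roll '[0, 0, 0, -0.06, -0.18]' --jaw 1

```text
clock: 52.52
position: [0.4382, -0.0303, 0.1326]
ee_rot: [0.145, 0.989, -0.005, -0.014]
ft_force: [-0.3, -0.3, -0.4]
grip_width: 0.997
```

Request:
send_rows --pt "0 0 -10" --pt "0 0 -30" --pt "0 0 -50" --pt "0 0 -65" --pt "0 0 -70" --roll '[0, 0, 0, 0, 0]'

```text
clock: 52.93
position: [0.4416, -0.0296, 0.2051]
ee_rot: [0.148, 0.989, -0.005, -0.012]
ft_force: [0.5, 0.2, -0.3]
grip_width: 1.002
```

```bash
python3 - <<'E'
from h import *
st()
P,im,d=shot('38');ring(P,im,d)
v,u=np.nonzero(d>0);L=(cloud(P,np.c_[u,v],d[v,u])-O)@np.c_[X,Y,A]*1e3;r=np.hypot(L[:,0],L[:,1])
q=L[(r>41.5)&(r<44)&(L[:,2]>70)&(L[:,2]<86)];print('rim z',np.median(q[:,2]).round(1));q=L[(r<18)&(L[:,2]<80)&(L[:,2]>30)];print('filter z',np.median(q[:,2]).round(1))
E
```

```text
t 52.93 tcp [ 0.4416 -0.0296  0.2051] yaw 2.8446 F [ 0.5  0.2 -0.3] g 1.002 q [ 1.28  0.05 -1.32  1.88  0.06  1.27  1.22] quat [ 0.148  0.989 -0.005 -0.012]
ring top z 107.2 slopes [0.3 0.7] circ [-1.3 -1.3] 31.4
marks [ 23. 109.] [(np.int64(-20), 8), (np.int64(-10), 34), (np.int64(110), 1), (np.int64(160), 1), (np.int64(170), 36)]
rim z 78.3
filter z 52.3
```

```bash
python3 - <<'E'
from h import *
P,im,d=shot('39','scene')
Z=np.load('scene0.npz');df=cv2.absdiff(im,Z['im']).max(2)
for n,w in [('jar',(.6,.144,.09)),('brush',(.367,.044,.028)),('scale',(.358,-.392,.03)),('tape',(.52,.45,.045))]:
    c=np.array(w)@P['R'].T+P['t'];f=192/np.tan(np.radians(P['fovy'])/2);u,v=(f*c[0]/c[2]+P['cx'],f*c[1]/c[2]+P['cy']);u,v=int(u),int(v);print(n,u,v,df[v-8:v+9,u-8:u+9].mean().round(1))
cv2.imwrite('pics/s39c.png',cv2.resize(im[120:290,90:390],(800,453)))
E
```

```text
jar 201 193 6.4
brush 273 224 13.4
scale 355 180 11.2
tape 136 253 7.0
```

View pics/s39c.png

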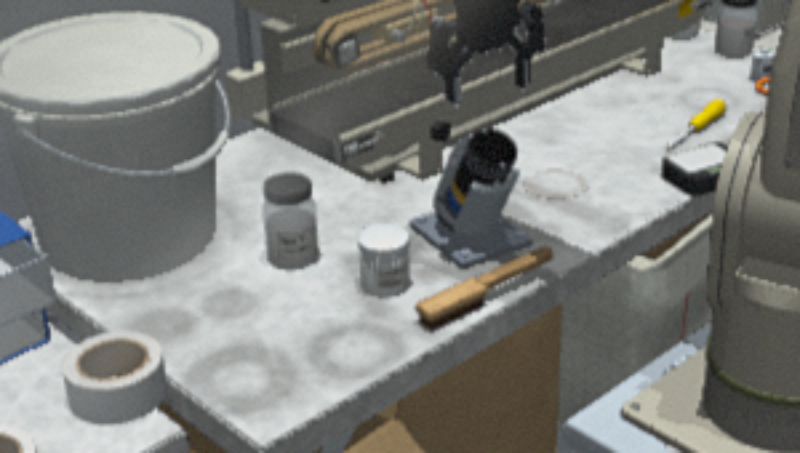

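The picture shows the tin upright at (385,258) and the ring seated in the barrel at (490,155). The jar, brush, tape roll and scale have not visibly moved, and the gripper is clear. I'm handing in.

```bash
python3 -c "
from h import *
print(manip.hand_in());st()"
```

```text
the job is handed in; nothing more can be done
None
the job is handed in; nothing more can be done
```

The barrel is assembled and locked and the job is handed in at about 53 s, but one push broke the wrist force limit, which may fail the job. While I pushed the tilted filter flat with the shut fingers, a reading at t ≈ 30.4 s showed about 123 N vertically, or 134 N in total. The limit is 120 N.

- **Tin:** it stands upright at about (0.48, 0.11) on the bench, clear of the barrel. Its lid measured 69 mm above the bench.
- **Stack:** the lens, spacer and filter went in, in that order. Each ended up tilted after the drop, so I pushed it flat with the shut fingers, and depth readings after each push showed it flat.
- **Ring:** I tilted it in the grip to match the barrel, put its pins in the slots and turned it clockwise in several strokes.
- **Last checks with the gripper off:**
  - The ring's marks sit about 95° on from the slots, past the 72° where the ramp goes level.
  - The ring lies flat (under 1°), and the filter glass is about 3 mm lower than before, so the spring is compressed.
  - The ring's top measured z ≈ 107.2 mm in the barrel's frame, against 106 mm expected. I put the difference down to camera error.
- **Bystanders:** in the last picture the jar, tape roll, brush and scale look unmoved. I did not measure their positions.
- **Other contacts:** the ring pressed on the barrel's rim at about 43 N twice (t ≈ 34.7 s and 36.0 s). That was the held part touching, not the gripper's body.

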